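Burnish the channel of a gilded frame corner

ROBOT

A 7-joint arm with a two-finger parallel gripper is mounted at the origin on the work surface. World frame = base frame: x ahead of the robot, y to its left, z up, the work surface at z = 0. Lengths are in m, angles in rad, forces in N, time in s.
With the tool pointing down it reaches from about 0.35 to 0.9 m from the base axis. Payload 8.1 kg.
Tool frame: the origin (TCP) lies at the very end of the fingers, on their centre line; the grasp point (between the pads) lies 19 mm behind it; z points along the fingers, y is the line along which they close (so a half turn about z gives the same grasp; the last joint's range is limited). The gripper opens to 92 mm and grips with 3 to 60 N. Pads are 19 mm wide; open, the fingers measure 130 mm over their backs; the gripper's body (75 mm by 190 mm) begins 47 mm behind the grasp point.
Start: joints at [-1.279, 0.434, 0.025, 1.573, -0.012, 1.134, -0.075], TCP at [0.24, 0.577, 0.227] pointing down, gripper open.
Joint ranges: [-2.62, 2.62], [-0.44, 2.09], [-1.27, 1.32], [0.08, 2.57], [-1.32, 4.46], [0.12, 2], [-2.74, 2.74]. Speed limits (rad/s): [2.22, 2.22, 3.01, 3.01, 3.14, 3.14, 3.14].

INTERFACE

Orientations are given as a rotation vector (axis times angle).
In Python, from cell import observe, get_image, sign_off, find_in, trace, place_of gives the robot as it stands. The module is installed in compiled form; this text tells all that it offers.
- The arm moves only by the shell command python3 -m handwheel 'ROWS' [OPENING] [FORCE]. ROWS is JSON, a list of rows, each a list of 6 numbers: the shift along the tool's x, y, z each as a share of 0.02 m, from -1 to 1, then the turn, a rotation vector about the tool's x, y, z each as a share of 4 degrees, from -1 to 1. A call has 1 to 8 rows; each row shifts and turns the commanded pose from where the row before left it, along the tool's axes as they then stand; what a row does not reach is not made up. A row lasts 1/12 s, in which the tool goes at most 41.7 mm and 7.16 degrees, less where a joint would pass 70% of its speed; a pose out of reach is approached as far as the arm can. A call with a number of a shift or a turn outside -1 to 1 is refused whole. A call with a gripper value outside its range is refused whole. OPENING is the opening, from 0 (shut) to 1 (fully open), set as the call begins (- or left out, the last holds). The fingers move at their own pace and stop on an object; FORCE is the grip in N (left out, the last holds). Time passes only in rows, so rows that do not move let the fingers close. It gives the time, the measured TCP pose, the force, the opening and the grip force at its end, in the units of the state.
- observe(): the state, without advancing time (a new reading comes with each control period).
- get_image(name): name is "side" or "top"; returns a dict with "image" (384x512x3 uint8, red, green, blue), "fx", "fy", "cx", "cy" (pixels), "k1" (the pictures are not rectified: a ray, as slopes to the right and down, at radius r is drawn at 1 + k1 r^2 times it, then the intrinsics apply), "position" and "orientation" of the camera in the world. Camera axes: x right, y down, z forward; pixel columns grow to the right and rows downward; lengths in m; the calibration is good to about 2 mm. A picture is of the moment at which its call begins. There is no depth.
- sign_off(): hands the job in; it is judged then, once.
Trained networks look in the newest picture that a camera, given by its name, has taken for a name from the list of things; names that differ only in an ending like _2 or _b are one class to them, and where a whole thing is asked for, a point or a joint stands for the part that bears it (a point fixed in the world has none). Each returns a list of dicts, best first, with "score" (0 to 1); they miss things now and then, are a little off and sometimes report something else, mostly with a low value. They report only what shows in the picture. A call takes as long as a camera call. They do not tell look-alikes from the thing itself.
- find_in(label, camera): "rect" ([centre column, centre row, width, height] as shares, 0 to 1, of the picture: columns of its width, rows of its height, round what is visible of it).
- trace(label, camera): "region" (384x512 bool, what is visible of it) and "rect" ([centre column, centre row, width, height] as shares, 0 to 1, of the picture: columns of its width, rows of its height, round what is visible of it).
- place_of(label, camera): "point" ([column, row] as shares, 0 to 1, of the picture: columns of its width, rows of its height: a listed point, or the origin of a listed thing).
The state is a dict: "clock": time; "joints": joint angles; "dq": joint speeds; "joint_efforts": joint torques, N m; "position": TCP position; "ee_rot": TCP orientation; "force": force on the tool from outside, world axes, zero at the start; "ft_torque": the same for the moment, N m; "width": opening from 0.0 (shut) to 1.0 (fully open); "gripper_force": force on a finger pad.
Only numpy, scipy, OpenCV 4.12 (cv2) and the standard library are available. Lean on these libraries where they do the work, as an engineer would, in place of code of your own. Each camera call takes 0.05 s, during which the arm holds its last target. There are 200 camera calls.

TASK

Take the burnisher out of its sloping rest, lay it flat on the leather cushion and let go, then take it again so that its agate tip can point down. With the tip, rub slowly (no faster than about 50 mm/s) and lightly (about 5 N, never above 20 N) along the dark red channel of the gilded frame corner, keeping contact, from the open end of the longer rail, round the mitre, to the open end of the shorter rail. Then lay the burnisher flat on the cushion again and let go; touch the frame corner with nothing but the burnisher, and leave the glue pot, the carved bracket and the box of gold leaf where they stand.

Things in the scene. Friction and masses are not known exactly. Their poses are not given: they have to be found in the camera images.
- burnisher: Loose burnisher, 180 mm, 90 g. Origin: mid-handle, on the tool axis; x points from tip to butt, y across. Pale wood handle x -55 to 55 mm, 20 wide (y), 18 high (z); brass ferrule x -85 to -55, 16 mm square; steel neck 8 mm thick; dark red agate ball, diameter 10, at x = -120. Starts in the rest, pitched 40 degrees, tip up and roughly towards the robot, the ferrule free for the fingers.
- burnisher_tip (a point): Centre of the burnisher's agate ball (radius 5 mm); axes as the burnisher's.
- burnisher_ferrule (a point): Middle of the burnisher's brass ferrule, on the tool's axis; axes as the burnisher's.
- rest: Fixed wooden tool rest, base 150 by 80 mm; origin: centre of underside. A trough sloping 40 degrees, open above, higher at its -x end, holds the burnisher's handle between side walls 23 mm apart and against a toe stop; 20 mm of the handle next to the ferrule stand free. Mid-handle lies 66 mm above the origin.
- cushion: Fixed gilder's cushion, brown leather, 150 by 150 mm (x, y), 30 mm high; origin at the centre of its underside, flat top at z = 30 mm.
- corner: Fixed gilded frame corner on a felted board (185 by 205 mm). Origin: board underside, below the mitre, where the channel centre lines meet. Longer rail along +y to y = 120 mm, shorter along +x to x = 100; rails 52 wide. Mid-rail runs a flat dark red channel 16 wide between ribs 6 wide, 7 high, open at the rail ends. Scrolls on the outer (-x, -y) sides, nominally up to 52 mm above the origin.
- channel_start (a point): Channel centre line, 15 mm inside the longer rail's open end, at the nominal floor height, 40 mm above the bench. Hidden packing puts the true floor up to 10 mm higher or lower, sloping up to 1 in 28: feel for it. The felt below yields 0.25 mm per newton. Axes as the corner's.
- channel_mitre (a point): Centre line of the channel at the mitre, at the nominal floor height (true height up to 10 mm off).
- channel_finish (a point): Centre line of the channel, 15 mm inside the open end of the shorter rail, at the nominal floor height (true height up to 10 mm off).
- glue_pot: Bystander: loose black pot, 72 mm wide, 75 mm high, origin at the centre of its underside.
- corbel: Bystander: loose gilded carved bracket, 50 by 90 mm, 66 mm high, origin at the centre of its underside.
- leaf_box: Bystander: loose shallow cardboard box of gold leaf, 90 by 90 mm, 31 mm high, origin at the centre of its underside.
Not all that is in view belongs to the job. Of the things like the burnisher, leave any that is blue; of the rest the smaller one is meant.

How it is judged:
By the outcome, as a careful person would: the job done as asked, in the order asked, and still so for the second after the job is handed in, with the robot touching nothing.
It also fails if it takes over 72 s, if anything falls off the work surface, if the arm or the gripper's body presses on something with over 40 N, if the wrist force passes 120 N, or if a joint passes its speed limit or range.

## Working session

There is one attempt and no reset: what is moved stays moved. The work goes in short steps, Python scripts to look and compute and a shell command to move; the robot and the scene stay as the last step left them, time stands still between calls to the robot, and variables do not carry over. Pictures are saved under pics/ and viewed, at most 10 in all, crops included, and the job is handed in when it is done.

```bash
mkdir -p pics; cat > h.py <<'E'
import numpy as np,cv2
from cell import *
from scipy.spatial.transform import Rotation as R
def save(name,fn):
    d=get_image(name); cv2.imwrite('pics/'+fn,d['image'][:,:,::-1]); return d
def cam(d):
    o=np.array(d['orientation'],float)
    Rm=o if o.shape==(3,3) else (R.from_rotvec(o).as_matrix() if o.size==3 else R.from_quat(o).as_matrix())
    return Rm,np.array(d['position'])
def ray(d,px):
    x=(px[0]-d['cx'])/d['fx'];y=(px[1]-d['cy'])/d['fy']
    rd=np.hypot(x,y);r=rd
    for _ in range(30): r=rd/(1+d['k1']*r*r)
    s=r/rd if rd>0 else 1
    Rm,p=cam(d); v=Rm@np.array([x*s,y*s,1]);return p,v/np.linalg.norm(v)
def proj(d,P):
    Rm,p=cam(d);c=Rm.T@(np.array(P)-p);x,y=c[0]/c[2],c[1]/c[2];f=1+d['k1']*(x*x+y*y)
    return np.array([d['cx']+d['fx']*x*f,d['cy']+d['fy']*y*f])
def onz(d,px,z):
    p,v=ray(d,px);return p+v*(z-p[2])/v[2]
def tri(d1,a,d2,b):
    p,u=ray(d1,a);q,v=ray(d2,b)
    A=np.stack([u,-v],1);s=np.linalg.lstsq(A,q-p,rcond=None)[0]
    X,Y=p+u*s[0],q+v*s[1];return (X+Y)/2,np.linalg.norm(X-Y)
E
python3 - <<'E'
from h import *
np.set_printoptions(precision=4,suppress=True)
d={}
for n in('side','top'):
    d[n]=save(n,n+'1.png'); print(n,{k:v for k,v in d[n].items() if k!='image'})
S=np.array([512,384])
for l in ['burnisher','burnisher_tip','burnisher_ferrule','rest','cushion','corner','channel_start','channel_mitre','channel_finish','glue_pot','corbel','leaf_box']:
    for n in d:
        print(l,n,[(np.round(np.array(r['point'])*S,1),round(r['score'],2)) for r in place_of(l,n)])
print(observe())
E
```

```text
side {'fx': 383.7728914332907, 'fy': 383.7728914332907, 'cx': 259.9106384646428, 'cy': 192.77112399330878, 'k1': -0.10908981624857522, 'position': array([-0.1396, -0.6817,  0.7396]), 'orientation': array([-2.0062,  0.8077, -0.4576])}
top {'fx': 356.1848673225583, 'fy': 356.1848673225583, 'cx': 250.41361238813812, 'cy': 190.9488700546156, 'k1': -0.033474471887440065, 'position': array([0.4581, 0.0538, 1.1128]), 'orientation': array([-2.1637,  2.1575, -0.1276])}
burnisher side [(array([151.1, 197.4]), 0.95), (array([204.1, 167.9]), 0.63)]
burnisher top [(array([133.8, 260.1]), 0.84), (array([206.9, 264.5]), 0.84), (array([149.8, 189.8]), 0.75)]
burnisher_tip side [(array([102.3, 204.3]), 0.83), (array([154.2, 242.7]), 0.83), (array([180.5, 156.3]), 0.63)]
burnisher_tip top [(array([215.4, 303.1]), 0.93), (array([140.9, 221.4]), 0.81), (array([110.9, 308.6]), 0.76)]
burnisher_ferrule side [(array([120.9, 201.2]), 0.94), (array([166.5, 237.1]), 0.82), (array([329.3, 294.2]), 0.6), (array([188.8, 165.9]), 0.52)]
burnisher_ferrule top [(array([120.7, 288.8]), 0.94), (array([146.7, 205.9]),
[... 930 characters left out ...]
310.5, 208.9]), 0.88)]
corbel top [(array([273.7, 140.7]), 0.69), (array([197.5, 139.7]), 0.26)]
leaf_box side [(array([367.9, 237.2]), 0.9)]
leaf_box top [(array([344.9, 138.3]), 0.69)]
{'clock': 1.3, 'joints': array([-1.2786,  0.4345,  0.025 ,  1.5732, -0.0116,  1.134 , -0.0751]), 'dq': array([-0.0002, -0.0008,  0.0023, -0.0011, -0.0004,  0.0001,  0.0021]), 'joint_efforts': array([  0.001 , -66.7672,   0.9845, -31.481 ,  -0.0608,   0.0327,
         0.    ]), 'position': array([0.2404, 0.5769, 0.2267]), 'ee_rot': array([-0.6162, -3.0806, -0.    ]), 'force': array([ 0.1106, -0.2408, -0.0995]), 'ft_torque': array([-0.0193,  0.0954,  0.0041]), 'gripper_force': 0.0, 'width': 1.0046038837311986}
```

View pictures.

```bash
python3 - <<'E'
import cv2
for n in('side','top'):
    im=cv2.imread(f'pics/{n}1.png');cv2.imwrite(f'pics/{n}1b.png',cv2.resize(im,(800,600),interpolation=cv2.INTER_CUBIC))
E
```

```text
(no output)
```

View pics/side1b.png

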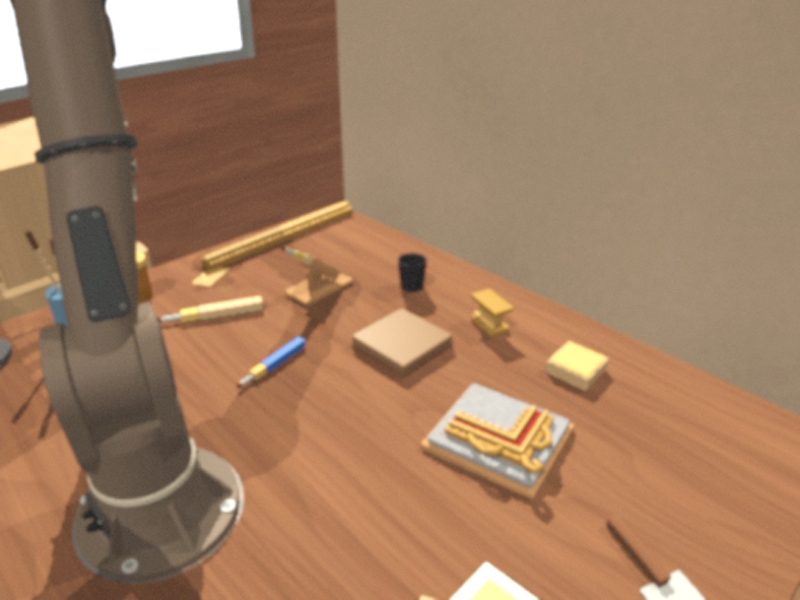

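View pics/top1b.png

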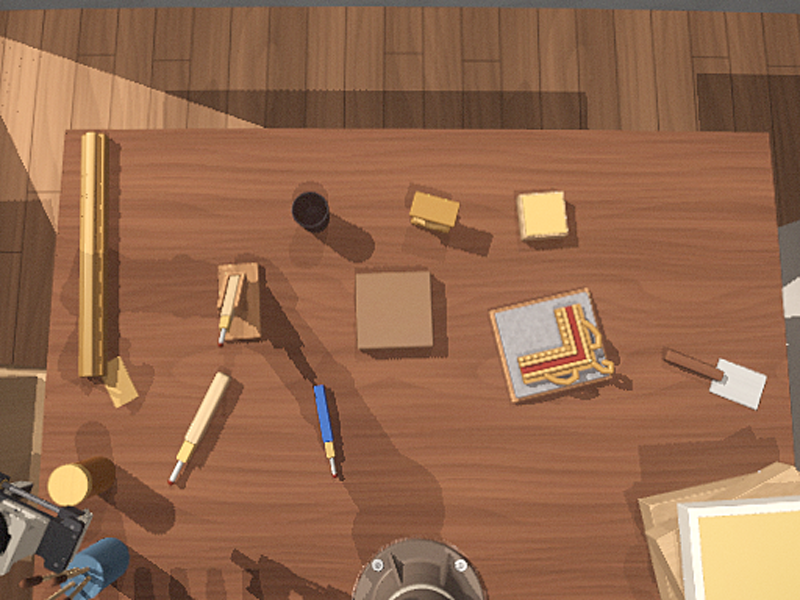

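Candidates (512-px top picture): blue one (207,270), big pale one (128,272), small pale one in the rest (148,195). The blue one is excluded, and the one in the rest is the smaller, so it fits. Confirming with a crop.

```bash
python3 - <<'E'
from h import *
np.set_printoptions(precision=4,suppress=True)
im=cv2.imread('pics/top1.png')
a=cv2.resize(im[155:235,125:185],(450,600),interpolation=cv2.INTER_CUBIC)
im=cv2.imread('pics/side1.png')
b=cv2.resize(im[150:205,172:235][:,:47],(350,410),interpolation=cv2.INTER_CUBIC)
b=cv2.copyMakeBorder(b,0,190,0,0,cv2.BORDER_CONSTANT)
cv2.imwrite('pics/crop.png',np.hstack([a,b]))
t=get_image('top');s=get_image('side')
T={'b_tip':((180.5,156.3),(140.9,221.4)),'b_fer':((188.8,165.9),(146.7,205.9)),'b':((204.1,167.9),(149.8,189.8)),'rest':((203.8,184.8),(154.5,192.7)),
'start':((293,270.1),(336.4,236.4)),'mitre':((330.4,282.9),(371.1,227.9)),'fin':((345.1,264.5),(367,197.6)),'pot':((263.7,183),(202.5,140)),'corbel':((310.5,208.9),(273.7,140.7)),'box':((367.9,237.2),(344.9,138.3))}
for k,(a,b) in T.items(): print(k,*tri(s,a,t,b),onz(t,b,0.04))
print('cushion top corners',[onz(t,np.array(p)*.64-.18,0.03) for p in ((356,271),(431,271),(433,348),(357,350))])
print('rest base',[onz(t,np.array(p)*.64-.18,0.012) for p in ((218,264),(258,263),(261,340),(226,340))])
print('board',[onz(t,np.array(p)*.64-.18,0.02) for p in ((489,310),(589,288),(615,381),(514,403))])
# segment channel red in both
for n,d in(('top',t),('side',s)):
    for l in('corner','cushion','burnisher','rest'):
        for r in trace(l,n): print(n,l,round(r['score'],2),np.round(np.array(r['rect'])*[512,384,512,384],1),r['region'].sum())
E
```

```text
b_tip [0.4875 0.35   0.1519] 0.0023081310978533675 [0.4919 0.3837 0.04  ]
b_fer [0.5283 0.3557 0.0973] 0.015426706297138052 [0.5388 0.3678 0.04  ]
b [0.5833 0.3521 0.0705] 0.0023243962512632557 [0.5879 0.3601 0.04  ]
rest [ 0.5822  0.359  -0.0044] 0.00479239856655236 [0.579  0.3454 0.04  ]
start [ 0.4491 -0.2064  0.0309] 0.0007869242573568103 [ 0.4489 -0.2039  0.04  ]
mitre [ 0.4746 -0.3097  0.0401] 0.0008547543791566954 [ 0.4743 -0.3094  0.04  ]
fin [ 0.5632 -0.2974  0.039 ] 0.008026479641446907 [ 0.5659 -0.3002  0.04  ]
pot [ 0.7529  0.2094 -0.0014] 0.0035492397990559903 [0.7433 0.2025 0.04  ]
corbel [ 0.7536 -0.02   -0.0077] 0.0018077706550499101 [ 0.7417 -0.0174  0.04  ]
box [ 0.7611 -0.2488 -0.0053] 0.004255015148126765 [ 0.7503 -0.2381  0.04  ]
cushion top corners [array([0.6411, 0.1243, 0.03  ]), array([ 0.6415, -0.0236,  0.03  ]), array([ 0.4902, -0.0267,  0.03  ]), array([0.486 , 0.1207, 0.03  ])]
rest base [array([0.6578, 0.4036, 0.012 ]), array([0.66  , 0.3228, 0.012 ]), array([0.5054, 0.312 , 0.012 ]), array([0.5051, 0.3817, 0.012 ])]
board [array([ 0.5656, -0.1385,  0.02  ]), array([ 0.6101, -0.3389,  0.02  ]), array([ 0.4267, -0.3834,  0.02  ]), array([ 0.3844, -0.1841,  0.02  ])]
top corner 0.93 [351.  218.5  78.8  71.7] 3972
top corner 0.31 [152.5 192.   28.7  51.7] 1036
top cushion 0.98 [254.1 195.8  52.5  52.8] 2457
top burnisher 0.86 [146.7 199.6  10.9  43.3] 249
top burnisher 0.65 [209.2 276.8  14.2  60. ] 370
top burnisher 0.56 [128.  273.3  38.6  72.9] 723
top rest 0.24 [352.9 221.7  77.5  71.2] 3898
side corner 0.86 [319.1 281.5  93.8  73.6] 4124
side cushion 0.94 [256.8 218.   61.8  43.6] 1665
side burnisher 0.73 [137.2 198.2  67.1  17.4] 567
side burnisher 0.65 [173.8 231.7  41.1  32.3] 333
side burnisher 0.64 [193.4 162.2  18.2  11.8] 74
side burnisher 0.39 [319.6 280.4  98.9  71.5] 4318
side rest 0.97 [203.2 180.7  37.6  26.1] 588
```

View pics/crop.png

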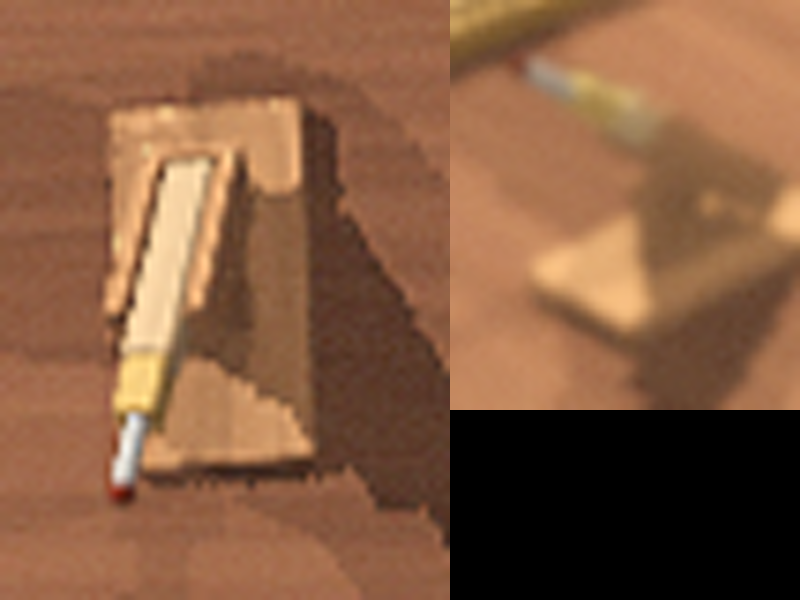

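The crop shows the small pale burnisher in the rest: dark red tip at top px (140.5,220), ferrule (143,206), butt (149.6,175). It is the one meant. Next I fit its pose.

```bash
cat >> h.py <<'E'
from scipy.optimize import least_squares
from scipy.linalg import fractional_matrix_power as fmp
def pose(o=None):
    o=o or observe(); T=np.eye(4);T[:3,:3]=R.from_rotvec(o['ee_rot']).as_matrix();T[:3,3]=o['position'];return T
def plan(T0,T1,n=None):
    D=np.linalg.inv(T0)@T1; w=R.from_matrix(D[:3,:3]).as_rotvec()
    m=max(np.linalg.norm(D[:3,3])/.019,np.linalg.norm(w)/np.radians(3.9));n=n or int(np.ceil(m))
    F=np.real(fmp(D,1/n)); r=R.from_matrix(F[:3,:3]).as_rotvec()
    print('rows',n,'x',np.round(np.r_[F[:3,3]/.02,r/np.radians(4)],3).tolist())
def tgt(p_grasp,Rm,s):  # s: distance of gripped point behind TCP
    T=np.eye(4);T[:3,:3]=Rm;T[:3,3]=np.array(p_grasp)+Rm[:,2]*s;return T
E
python3 - <<'E'
from h import *
np.set_printoptions(precision=4,suppress=True)
t=get_image('top');s=get_image('side')
def Rb(yaw,p=40): return (R.from_euler('z',yaw)*R.from_euler('y',np.radians(p))).as_matrix()
obs=[(t,(-.12,0,0),(140.7,220.6),1),(t,(-.07,0,.008),(143.2,205.6),1),(t,(-.055,0,.009),(144.2,201.6),1),(t,(.055,0,.009),(149.6,175.2),1),(s,(-.12,0,0),(180.5,156.3),2)]
def f(q,full=False):
    return np.concatenate([(proj(d,q[:3]+Rb(q[3])@np.array(l))-m)/w for d,l,m,w in obs]+[[(q[2]-.066)/.001]])
r=least_squares(f,[.58,.355,.066,0.05]);q=r.x;print(q,np.degrees(q[3]),r.fun)
B=Rb(q[3]);Rt=B@np.diag([-1,1,-1]);fer=q[:3]+B@[-.07,0,0];print('ferrule',fer,'tip',q[:3]+B@[-.12,0,0])
print('z_t',Rt[:,2])
G=tgt(fer,Rt,.012);A=tgt(fer-Rt[:,2]*.09,Rt,.012)
print(A[:3,3],G[:3,3]);plan(pose(),A)
im=t['image'].astype(int);m=(im[...,0]>100)&(im[...,1]<50)&(im[...,2]<50)
ys,xs=np.nonzero(m);print('red',len(xs),[(a,b) for a,b in zip(xs,ys)][:3]); cv2.imwrite('pics/red.png',m*255)
E
```

```text
[0.5829 0.3589 0.0661 0.0696] 3.987200279049953 [ 0.0257 -0.1295 -0.1397 -0.2669 -0.3424 -0.2797  0.2349  0.8178  0.5369
  0.8507  0.1162]
ferrule [0.5294 0.3552 0.1111] tip [0.4912 0.3525 0.1433]
z_t [-0.6412 -0.0447 -0.766 ]
[0.5794 0.3586 0.1709] [0.5217 0.3546 0.1019]
rows 22 x [-0.867, -0.351, -0.152, 0.106, 0.446, -0.29]
red 25 [(np.int64(365), np.int64(208)), (np.int64(367), np.int64(215)), (np.int64(368), np.int64(219))][ WARN:0@2.599] global loadsave.cpp:1063 imwrite_ Unsupported depth image for selected encoder is fallbacked to CV_8U.
```

```bash
python3 -m handwheel '[[-0.867,-0.351,-0.152,0.106,0.446,-0.29],[-0.867,-0.351,-0.152,0.106,0.446,-0.29],[-0.867,-0.351,-0.152,0.106,0.446,-0.29],[-0.867,-0.351,-0.152,0.106,0.446,-0.29],[-0.867,-0.351,-0.152,0.106,0.446,-0.29],[-0.867,-0.351,-0.152,0.106,0.446,-0.29],[-0.867,-0.351,-0.152,0.106,0.446,-0.29],[-0.867,-0.351,-0.152,0.106,0.446,-0.29]]' 0.5
python3 -m handwheel '[[-0.867,-0.351,-0.152,0.106,0.446,-0.29],[-0.867,-0.351,-0.152,0.106,0.446,-0.29],[-0.867,-0.351,-0.152,0.106,0.446,-0.29],[-0.867,-0.351,-0.152,0.106,0.446,-0.29],[-0.867,-0.351,-0.152,0.106,0.446,-0.29],[-0.867,-0.351,-0.152,0.106,0.446,-0.29],[-0.867,-0.351,-0.152,0.106,0.446,-0.29],[-0.867,-0.351,-0.152,0.106,0.446,-0.29]]'
python3 -m handwheel '[[-0.867,-0.351,-0.152,0.106,0.446,-0.29],[-0.867,-0.351,-0.152,0.106,0.446,-0.29],[-0.867,-0.351,-0.152,0.106,0.446,-0.29],[-0.867,-0.351,-0.152,0.106,0.446,-0.29],[-0.867,-0.351,-0.152,0.106,0.446,-0.29],[-0.867,-0.351,-0.152,0.106,0.446,-0.29],[0,0,0,0,0,0],[0,0,0,0,0,0]]'
cat >> h.py <<'E'
def Rb(yaw,p=40): return (R.from_euler('z',yaw)*R.from_euler('y',np.radians(p))).as_matrix()
FL=np.diag([-1,1,-1])
E
python3 - <<'E'
from h import *
Rt=Rb(.0696)@FL;fer=np.array([.5294,.3552,.1111])
G=tgt(fer,Rt,.012);A=tgt(fer-Rt[:,2]*.09,Rt,.012)
o=observe();print(o['joints'],o['clock'],o['width']);plan(pose(o),A);plan(pose(o),G)
E
```

```text
clock: 2.57
position: [0.3563, 0.4789, 0.2372]
ee_rot: [-0.332, -2.866, 0.012]
force: [-0.1, 0.8, 0.5]
width: 0.514
gripper_force: 0.0
clock: 3.23
position: [0.484, 0.4015, 0.2123]
ee_rot: [-0.083, -2.63, 0.024]
force: [-0.2, 0.3, -0.4]
width: 0.499
gripper_force: 0.0
clock: 3.9
position: [0.5798, 0.3579, 0.1679]
ee_rot: [0.082, -2.44, 0.033]
force: [-0.4, 0.4, 0.2]
width: 0.498
gripper_force: 0.0
[-0.47182902  1.04715994 -0.05232437  0.75826414 -0.25492692  1.9726249
  1.10239098] 3.9 0.4981415941201886
rows 1 x [0.109, 0.042, -0.102, -0.014, -0.038, -0.039]
rows 5 x [0.02, 0.009, 0.88, -0.003, -0.008, -0.008]
```

```bash
python3 -m handwheel '[[0.02,0.01,0.8,0,0,0],[0.02,0.01,0.8,0,0,0],[0.02,0.01,0.8,0,0,0],[0.02,0.01,0.8,0,0,0],[0.02,0.01,0.8,0,0,0],[0.03,0.01,0.4,0,0,0],[0,0,0,0,0,0],[0,0,0,0,0,0]]'
python3 - <<'E'
from h import *
Rt=Rb(.0696)@FL;fer=np.array([.5294,.3552,.1111])
o=observe();print(o['joints'],o['force']);plan(pose(o),tgt(fer,Rt,.012),1)
save('top','t2.png');im=cv2.imread('pics/t2.png')
cv2.imwrite('pics/t2c.png',cv2.resize(im[130:250,90:210],(600,600),interpolation=cv2.INTER_CUBIC))
E
```

```text
clock: 4.57
position: [0.5208, 0.3565, 0.1063]
ee_rot: [0.086, -2.444, 0.031]
force: [0.9, 0.5, -0.3]
width: 0.503
gripper_force: 0.0
[-0.48861767  0.97842171 -0.07256682  1.05997976 -0.24306857  1.73355023
  1.13149274] [ 0.93171954  0.52337062 -0.30495918]
rows 1 x [-0.169, -0.093, 0.145, -0.008, 0.02, 0.011]
```

View pics/t2c.png

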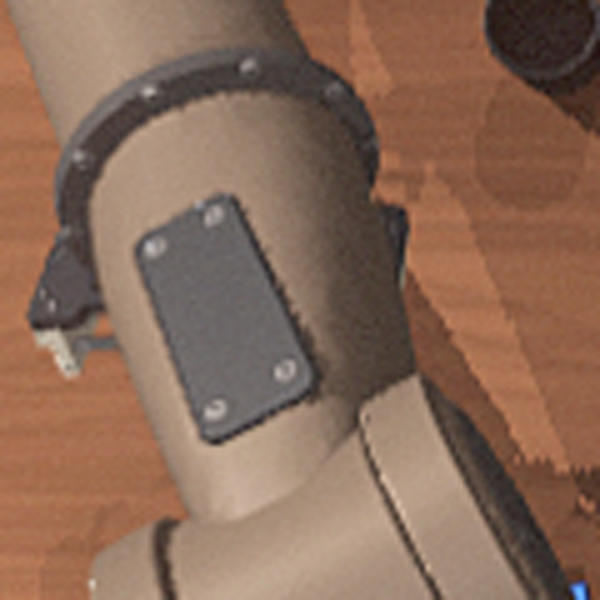

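The arm hides the burnisher in this view (glue pot at the top right), so I rely on the fit, close lightly and feel.

```bash
python3 -m handwheel '[[-0.17,-0.09,0.14,0,0,0],[0,0,0,0,0,0],[0,0,0,0,0,0]]' 
python3 -m handwheel '[[0,0,0,0,0,0],[0,0,0,0,0,0],[0,0,0,0,0,0],[0,0,0,0,0,0],[0,0,0,0,0,0],[0,0,0,0,0,0]]' 0.1 8
python3 -c "
from h import *
o=observe();print(o['force'],pose(o)[:3,:3].T@o['force'],o['ft_torque'],o['width']*92)"
```

```text
clock: 4.87
position: [0.5224, 0.3538, 0.1005]
ee_rot: [0.084, -2.443, 0.032]
force: [0.4, 0.8, -0.6]
width: 0.498
gripper_force: 0.0
clock: 5.37
position: [0.5218, 0.3542, 0.1007]
ee_rot: [0.085, -2.442, 0.032]
force: [-0.0, 0.2, 0.4]
width: 0.173
gripper_force: 8.0
[-0.03055963  0.20761537  0.37846826] [ 0.25552092  0.20902265 -0.27981216] [ 0.13925501 -0.78905715  0.02528405] 15.908022819803714
```

```bash
python3 -m handwheel '[[0,0,0,0,0,0],[0,0,-0.3,0,0,0],[0,0,-0.8,0,0,0],[0,0,-0.9,0,0,0],[0,0,-0.9,0,0,0],[0,0,-0.9,0,0,0],[0,0,-0.9,0,0,0],[0,0,0,0,0,0]]' - 35
python3 - <<'E'
from h import *
o=observe();print(o['joints'],o['force'])
Rt=Rb(.02,0)@FL;fer=np.array([.5445,.049,.0405])+Rb(.02,0)@[-.07,0,0]
plan(pose(o),tgt(fer+[0,0,.07],Rt,.013))
E
```

```text
clock: 6.03
position: [0.5845, 0.3582, 0.1749]
ee_rot: [0.084, -2.447, 0.03]
force: [0.3, -0.2, 0.7]
width: 0.171
gripper_force: 35.0
[-0.46843376  1.04798123 -0.05868087  0.73552765 -0.2505433   1.9865995
  1.09824301] [ 0.3184745  -0.15025627  0.66250687]
rows 18 x [0.249, -0.847, 0.333, -0.013, -0.552, 0.037]
```

```bash
python3 -m handwheel '[[0.249,-0.847,0.333,-0.013,-0.552,0.037],[0.249,-0.847,0.333,-0.013,-0.552,0.037],[0.249,-0.847,0.333,-0.013,-0.552,0.037],[0.249,-0.847,0.333,-0.013,-0.552,0.037],[0.249,-0.847,0.333,-0.013,-0.552,0.037],[0.249,-0.847,0.333,-0.013,-0.552,0.037],[0.249,-0.847,0.333,-0.013,-0.552,0.037],[0.249,-0.847,0.333,-0.013,-0.552,0.037]]'
python3 -m handwheel '[[0.249,-0.847,0.333,-0.013,-0.552,0.037],[0.249,-0.847,0.333,-0.013,-0.552,0.037],[0.249,-0.847,0.333,-0.013,-0.552,0.037],[0.249,-0.847,0.333,-0.013,-0.552,0.037],[0.249,-0.847,0.333,-0.013,-0.552,0.037],[0.249,-0.847,0.333,-0.013,-0.552,0.037],[0.249,-0.847,0.333,-0.013,-0.552,0.037],[0.249,-0.847,0.333,-0.013,-0.552,0.037]]'
python3 -m handwheel '[[0.249,-0.847,0.333,-0.013,-0.552,0.037],[0.249,-0.847,0.333,-0.013,-0.552,0.037],[0,0,0,0,0,0],[0,0,0,0,0,0],[0,0,0,0,0,0]]'
python3 - <<'E'
from h import *
o=observe();print(o['joints'],o['force'])
Rt=Rb(.02,0)@FL;fer=np.array([.5445,.049,.0405])+Rb(.02,0)@[-.07,0,0]
plan(pose(o),tgt(fer+[0,0,.07],Rt,.013),1)
plan(pose(o),tgt(fer,Rt,.013))
t=save('side','s3.png');im=cv2.imread('pics/s3.png')
cv2.imwrite('pics/s3c.png',cv2.resize(im[140:260,190:350],(800,600),interpolation=cv2.INTER_CUBIC))
E
```

```text
clock: 6.7
position: [0.5275, 0.2183, 0.1491]
ee_rot: [0.066, -2.753, 0.02]
force: [-0.1, -0.3, -0.9]
width: 0.165
gripper_force: 35.0
clock: 7.37
position: [0.4809, 0.0808, 0.1084]
ee_rot: [0.042, -3.062, 0.006]
force: [-1.0, -0.5, -1.0]
width: 0.169
gripper_force: 35.0
clock: 7.78
position: [0.4722, 0.048, 0.0963]
ee_rot: [0.035, -3.137, 0.001]
force: [0.1, 0.2, -0.7]
width: 0.174
gripper_force: 35.0
[-2.14093988e-01  3.61827398e-01  1.14904710e-04  2.07891307e+00
  6.32287028e-06  7.04944482e-01  1.37887486e+00] [ 0.09728165  0.24094566 -0.71236662]
rows 1 x [-0.114, -0.023, -0.06, -0.012, -0.057, 0.03]
rows 4 x [-0.031, -0.005, 0.86, -0.003, -0.014, 0.007]
```

View pics/s3c.png

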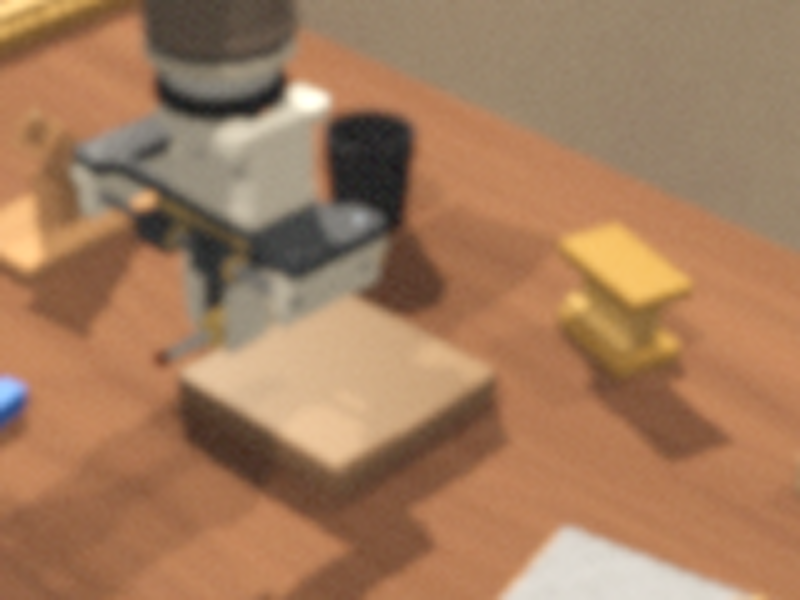

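The view shows the burnisher held level over the cushion, with its tip at side px (222,211) and the rest empty behind it. Lowering.

```bash
python3 -c "
from h import *
s=get_image('side');T=pose();print(proj(s,T[:3,3]-T[:3,2]*.013+T[:3,0]*.05))"
python3 -m handwheel '[[-0.1,-0.02,0.8,-0.01,-0.06,0.03],[0,0,0.8,0,0,0],[0,0,0.8,0,0,0],[0,0,0.6,0,0,0],[0,0,0.3,0,0,0],[0,0,0,0,0,0],[0,0,0,0,0,0]]'
python3 - <<'E'
from h import *
o=observe();print(o['force'],o['ft_torque'])
Rt=Rb(.02,0)@FL;fer=np.array([.5445,.049,.0405])+Rb(.02,0)@[-.07,0,0]
plan(pose(o),tgt(fer,Rt,.013),1)
E
```

```text
[222.80099116 210.23547052]
clock: 8.47
position: [0.4744, 0.0475, 0.0301]
ee_rot: [0.032, -3.141, 0.001]
force: [-1.5, 0.7, -1.1]
width: 0.171
gripper_force: 35.0
[-1.48678901  0.71389476 -1.08189429] [ 0.06792145 -0.00018909  0.01742259]
rows 1 x [-0.005, 0.005, 0.132, -0.007, -0.003, 0.002]
```

```bash
python3 -m handwheel '[[0,0,0.1,0,0,0],[0,0,0.05,0,0,0],[0,0,0,0,0,0],[0,0,0,0,0,0]]'
python3 -m handwheel '[[0,0,0.03,0,0,0],[0,0,0,0,0,0],[0,0,0,0,0,0]]'
```

```text
clock: 8.8
position: [0.4744, 0.0471, 0.0274]
ee_rot: [-0.031, 3.141, -0.001]
force: [0.5, -0.2, -0.7]
width: 0.17
gripper_force: 35.0
clock: 9.05
position: [0.4744, 0.0471, 0.0268]
ee_rot: [-0.031, 3.141, -0.001]
force: [-0.8, 0.4, 2.6]
width: 0.172
gripper_force: 35.0
```

```bash
python3 -m handwheel '[[0,0,0,0,0,0],[0,0,0,0,0,0],[0,0,0,0,0,0],[0,0,0,0,0,0],[0,0,0,0,0,0]]' 0.5 35
python3 -m handwheel '[[0,0,-0.5,0,0,0],[0,0,-0.9,0,0,0],[0,0,-0.9,0,0,0],[0,0,-0.9,0,0,0],[0,0,0,0,0,0]]'
python3 - <<'E'
from h import *
s=save('side','s4.png');im=cv2.imread('pics/s4.png')
cv2.imwrite('pics/s4c.png',cv2.resize(im[160:250,200:320],(800,600),interpolation=cv2.INTER_CUBIC))
S=np.array([512,384])
for l in('burnisher','burnisher_tip','burnisher_ferrule'): print(l,[(np.array(r['point'])*S,r['score']) for r in place_of(l,'side')])
for a in(-.12,-.07,0): print(proj(s,[.5445+a,.049+a*.02,.039]))
o=observe();fer=np.array([.4744,.0472,.039]);Rt=Rb(.02,20)@FL
plan(pose(o),tgt(fer-[.003,0,0]-Rt[:,2]*.05,Rt,.014));print(fer)
E
```

```text
clock: 9.47
position: [0.4741, 0.0471, 0.0265]
ee_rot: [-0.031, 3.141, -0.001]
force: [-0.1, -0.9, 0.3]
width: 0.472
gripper_force: 0.0
clock: 9.88
position: [0.476, 0.0475, 0.094]
ee_rot: [-0.03, 3.137, 0.001]
force: [0.3, -0.4, -0.2]
width: 0.497
gripper_force: 0.0
burnisher [(array([148.5824, 195.6096]), 0.92), (array([180.992 , 226.0992]), 0.89), (array([254.72  , 212.3136]), 0.79)]
burnisher_tip [(array([222.976 , 227.2896]), 0.68), (array([333.0048, 295.6032]), 0.67)]
burnisher_ferrule [(array([121.2928, 202.4064]), 0.85), (array([167.2192, 239.1168]), 0.6)]
[224.44277167 229.53827074]
[236.79143575 222.582653  ]
[253.08673337 213.39629816]
rows 6 x [-0.104, 0.002, 0.132, -0.001, 0.832, -0.002]
[0.4744 0.0472 0.039 ]
```

View pics/s4c.png

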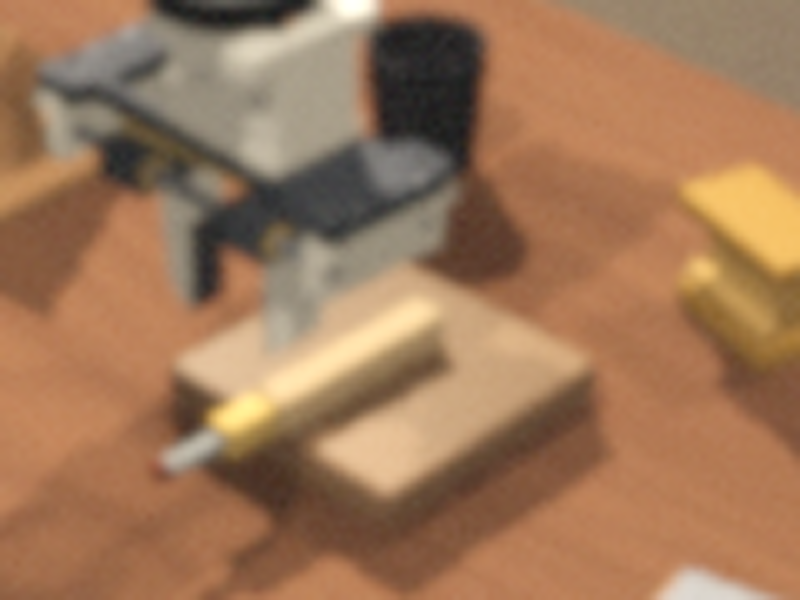

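The burnisher lies flat on the cushion, tip at side px (224,230) over the front edge, fingers clear above it. It is where expected, so I retake it with the gripper tilted 20°.

```bash
python3 -m handwheel '[[-0.104,0,0.132,0,0.832,0],[-0.104,0,0.132,0,0.832,0],[-0.104,0,0.132,0,0.832,0],[-0.104,0,0.132,0,0.832,0],[-0.104,0,0.132,0,0.832,0],[-0.104,0,0.132,0,0.832,0],[0,0,0,0,0,0],[0,0,0,0,0,0]]'
python3 - <<'E'
from h import *
o=observe();fer=np.array([.4744,.0472,.039])-[.003,0,0];Rt=Rb(.02,20)@FL
print(o['joints']);plan(pose(o),tgt(fer,Rt,.014),4)
E
```

```text
clock: 10.75
position: [0.4838, 0.0471, 0.0716]
ee_rot: [0.027, -2.792, 0.006]
force: [-1.1, 0.2, -0.0]
width: 0.498
gripper_force: 0.0
[-1.67557746e-01  6.04861705e-01 -1.68430095e-03  1.78068061e+00
 -5.52286184e-02  1.10303681e+00  1.45427831e+00]
rows 4 x [0.006, 0.005, 0.611, -0.003, -0.003, -0.004]
```

```bash
python3 -m handwheel '[[0,0,0.6,0,0,0],[0,0,0.6,0,0,0],[0,0,0.6,0,0,0],[0.02,0.02,0.6,0,0,0],[0,0,0.05,0,0,0],[0,0,0,0,0,0],[0,0,0,0,0,0]]'
python3 -m handwheel '[[0,0,0,0,0,0],[0,0,0,0,0,0],[0,0,0,0,0,0],[0,0,0,0,0,0],[0,0,0,0,0,0],[0,0,0,0,0,0]]' 0.05 20
python3 -c "
from h import *
o=observe();print(o['width']*92,o['force'],(pose(o)[:3,3]-pose(o)[:3,2]*.014))"
```

```text
clock: 11.33
position: [0.4672, 0.0474, 0.0278]
ee_rot: [0.027, -2.794, 0.006]
force: [0.3, -0.2, 0.1]
width: 0.5
gripper_force: 0.0
clock: 11.83
position: [0.4672, 0.0473, 0.0273]
ee_rot: [0.027, -2.793, 0.006]
force: [0.7, -0.5, 1.3]
width: 0.17
gripper_force: 20.0
15.610529311710307 [ 0.65649238 -0.4518662   1.2717186 ] [0.47195931 0.0473922  0.04045672]
```

```bash
python3 -m handwheel '[[0,0,0,0,0,0],[0,0,0,0,0,0],[0,0,-0.3,0,0,0],[0,0,-0.8,0,0,0],[0,0,-0.9,0,0,0],[0,0,-0.9,0,0,0],[0,0,-0.9,0,0,0],[0,0,0,0,0,0]]' - 60
python3 - <<'E'
from h import *
np.set_printoptions(precision=4,suppress=True)
T=tgt([0,0,0],Rb(.02,20)@FL,0);T[:3,:3]=R.from_rotvec([.027,-2.793,.006]).as_matrix();T[:3,3]=[.4672,.0473,.0273]
tip=np.linalg.inv(T)@[.4744-.05,.0462,.039,1];print('tip in tool',tip)
o=observe();print(o['joints'],o['width']*92,o['force'])
P=[((.4345,1.5732,1.134),(.625,.2267)),((.3618,2.0789,.7049),(.4746,.0963)),((.6049,1.7807,1.103),(.4861,.0716))]
def fk(v,q):
    h,a,b,c=v;x,y,z=q[0],q[0]+q[1],sum(q);return np.array([a*np.sin(x)+b*np.sin(y)+c*np.sin(z),h+a*np.cos(x)+b*np.cos(y)+c*np.cos(z)])
r=least_squares(lambda v:np.concatenate([fk(v,q)-m for q,m in P]),[.34,.4,.4,.3]);v=r.x;print(v,r.fun)
for pit in(-20,-25,-30,-35,-40,-45):
  Rt=Rb(0,pit)@FL
  for tr in(.494,.567,.64):
    tcp=np.array([tr,0,.045])-Rt@tip[:3]
    s=np.radians(180+pit)
    w=np.array([tcp[0],tcp[2]])-v[3]*np.array([np.sin(s),np.cos(s)])-[0,v[0]]
    d=np.hypot(*w);c=(d*d-v[1]**2-v[2]**2)/(2*v[1]*v[2])
    if abs(c)>1: print(pit,tr,'no');continue
    q4=np.arccos(c);q2=np.arctan2(w[0],w[1])-np.arctan2(v[2]*np.sin(q4),v[1]+v[2]*np.cos(q4));print(pit,tr,np.round([q2,q4,s-q2-q4],2))
t=save('top','t5.png');im=cv2.imread('pics/t5.png')
cv2.imwrite('pics/t5c.png',cv2.resize(im[175:265,305:405],(800,720)[:1]+(600,),interpolation=cv2.INTER_CUBIC))
E
```

```text
clock: 12.5
position: [0.4957, 0.0481, 0.1014]
ee_rot: [0.027, -2.798, 0.005]
force: [1.0, 0.1, -0.3]
width: 0.164
gripper_force: 60.0
tip in tool [ 0.0442 -0.0003  0.0036  1.    ]
[-0.1687  0.5781  0.0023  1.7342 -0.0551  1.1695  1.4538] 15.098495248156425 [ 1.0037  0.0971 -0.3308]
[0.2739 0.5639 0.4282 0.3775] [ 0.0003  0.0001 -0.0004  0.0003 -0.0001 -0.0004]
-20 0.494 [0.38 2.29 0.13]
-20 0.567 [0.46 2.12 0.22]
-20 0.64 [0.54 1.95 0.31]
-25 0.494 [ 0.36  2.36 -0.02]
-25 0.567 [0.44 2.2  0.07]
-25 0.64 [0.52 2.03 0.16]
-30 0.494 [ 0.36  2.44 -0.19]
-30 0.567 [ 0.43  2.28 -0.09]
-30 0.64 [0.5  2.11 0.  ]
-35 0.494 [ 0.38  2.52 -0.37]
-35 0.567 [ 0.44  2.36 -0.26]
-35 0.64 [ 0.5   2.19 -0.16]
-40 0.494 [ 0.42  2.6  -0.57]
-40 0.567 [ 0.46  2.43 -0.45]
-40 0.64 [ 0.51  2.27 -0.33]
-45 0.494 [ 0.48  2.67 -0.8 ]
-45 0.567 [ 0.5   2.5  -0.64]
-45 0.64 [ 0.54  2.34 -0.52]
```

View pics/t5c.png

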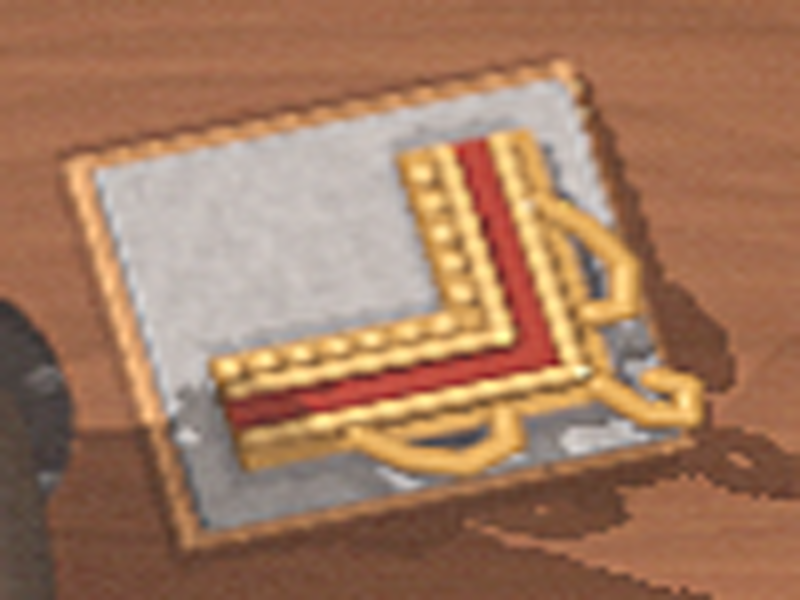

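The crop shows the L-shaped red channel at about top px (333,236) – (372,227) – (364,196), with scrolls only on the right and lower sides. I'll fit its pose to the red pixels in both cameras, and check the wrist options.

```bash
cat > fit.py <<'E'
from h import *
from scipy.optimize import minimize
np.set_printoptions(precision=4,suppress=True)
K=4
def mask(d,c):
    im=cv2.resize(d['image'],None,fx=K,fy=K,interpolation=cv2.INTER_CUBIC).astype(int)
    m=(im[...,0]>1.9*im[...,1])&(im[...,0]>1.9*im[...,2])&(im[...,0]-im[...,1]>45)
    x0,x1,y0,y1=[K*v for v in c];o=np.zeros(m.shape,np.uint8);o[y0:y1,x0:x1]=m[y0:y1,x0:x1]
    n,l,st,_=cv2.connectedComponentsWithStats(o);return (l==1+np.argmax(st[1:,4])).astype(np.uint8)
def W(q,P):
    x,y,yaw,z,sx,sy=q;P=np.array(P,float);c,s=np.cos(yaw),np.sin(yaw)
    return np.stack([x+c*P[:,0]-s*P[:,1],y+s*P[:,0]+c*P[:,1],z+sx*P[:,0]+sy*P[:,1]+P[:,2]],1)
def px(d,X): return np.array([(proj(d,p)+.5)*K-.5 for p in X])
def boxp(a,b,h): return [(x,y,z) for x in a for y in b for z in(0,h)]
def render(d,q):
    o=np.zeros((384*K,512*K),np.uint8);w=.008
    P=[(-w,-w,0),(.1,-w,0),(.1,w,0),(w,w,0),(w,.12,0),(-w,.12,0)]
    cv2.fillPoly(o,[np.round(px(d,W(q,P))*16).astype(np.int32)],1,shift=4)
    for a,b in(((w,.1),(w,.014)),((w,.014),(w,.12)),((-.014,-w),(-.014,.12)),((-.014,.1),(-.014,-w))):
        h=cv2.convexHull(px(d,W(q,boxp(a,b,.007))).astype(np.float32));cv2.fillConvexPoly(o,np.round(h*16).astype(np.int32),0,shift=4)
    return o
E
python3 - <<'E'
from fit import *
t=get_image('top');s=get_image('side')
M=[(t,mask(t,(325,385,185,250))),(s,mask(s,(280,370,245,315)))]
for d,m in M: ys,xs=np.nonzero(m);print(len(xs)/K/K,xs.min()/K,xs.max()/K,ys.min()/K,ys.max()/K)
def cost(p,det=False):
    q=p*sc; c=[]
    for d,m in M:
        r=render(d,q);c.append(1-(r&m).sum()/max(1,(r|m).sum()))
    pen=((q[3]-.04)/.01)**4*.02+((q[4]**2+q[5]**2)*28**2)**2*.02
    return c if det else sum(c)+pen
sc=np.array([.005,.005,.05,.005,.02,.02])
best=None
for z in(.034,.04,.046):
    r=minimize(cost,np.array([.4744,-.3094,.24,z,0,0])/sc,method='Nelder-Mead',options=dict(maxiter=500,initial_simplex=None))
    print(r.x*sc,r.fun,cost(r.x,True))
    if best is None or r.fun<best.fun: best=r
q=best.x*sc;np.save('corner.npy',q)
print('start,mitre,fin\n',W(q,[(0,.105,0),(0,0,0),(.085,0,0)]))
tip=np.array([.0442,-.0003,.0036]);h,a,b,c=.2739,.5639,.4282,.3775
for yaw in(-.5,.24,.6,.9):
  for pit in(-20,-30,-35,-40):
    Rt=Rb(yaw,pit)@FL
    for P in W(q,[(0,.105,.005),(0,0,.005),(.085,0,.005)]):
        tcp=P-Rt@tip;w=tcp-c*Rt[:,2];az=np.arctan2(w[1],w[0]);r_=np.hypot(w[0],w[1]);k=w[2]-h;D=np.hypot(r_,k)
        q4=np.arccos((D*D-a*a-b*b)/(2*a*b));q2=np.arctan2(r_,k)-np.arctan2(b*np.sin(q4),a+b*np.cos(q4))
        f=np.array([np.sin(q2+q4)*np.cos(az),np.sin(q2+q4)*np.sin(az),np.cos(q2+q4)]);e1=np.array([np.cos(q2+q4)*np.cos(az),np.cos(q2+q4)*np.sin(az),-np.sin(q2+q4)])
        j5=np.arctan2(np.dot(np.cross(f,e1),Rt[:,2]),np.dot(e1,Rt[:,2]))
        print(yaw,pit,np.round([az,q2,q4,j5,np.arccos(f@Rt[:,2])],2),end=' ')
    print()
E
```

```text
289.0625 333.25 374.75 196.25 239.0
86.125 326.0 345.25 263.5 284.5
[ 0.4758 -0.3123  0.235   0.0348  0.     -0.    ] 0.7663496354159685 [np.float64(0.1428836518834663), np.float64(0.6220450797141286)]
[ 0.4749 -0.3121  0.2369  0.0372  0.      0.    ] 0.7654533204330491 [np.float64(0.14481481481481484), np.float64(0.6205184776613348)]
[ 0.4766 -0.3129  0.2555  0.0359  0.      0.    ] 0.7763822777740216 [np.float64(0.15202515257998894), np.float64(0.6237677984665937)]
start,mitre,fin
 [[ 0.4502 -0.2101  0.0372]
 [ 0.4749 -0.3121  0.0372]
 [ 0.5575 -0.2922  0.0372]]
-0.5 -20 [-0.42  0.39  2.28 -0.21  0.13] -0.5 -20 [-0.6   0.46  2.12  0.15  0.22] -0.5 -20 [-0.48  0.53  1.97 -0.02  0.29] 
-0.5 -30 [-0.41  0.37  2.44 -2.9   0.19] -0.5 -30 [-0.61  0.44  2.28  2.61  0.11] -0.5 -30 [-0.48  0.5   2.14 -2.57  0.02] 
-0.5 -35 [-0.4   0.39  2.51 -2.98  0.37] -0.5 -35 [-0.62  0.44  2.35  2.89  0.27] -0.5 -35 [-0.48  0.5   2.22 -3.06  0.18] 
-0.5 -40 [-0.39  0.43  2.59 -3.01  0.57] -0.5 -40 [-0.63  0.47  2.43  2.95  0.45] -0.5 -40 [-0.47  0.51  2.29 -3.09  0.36] 
0.24 -20 [-0.57  0.41  2.23  0.79
[... 729 characters left out ...]
25  1.17  0.66] 0.6 -35 [-0.91  0.57  2.03  0.97  0.76] 0.6 -35 [-0.77  0.62  1.93  0.99  0.74] 
0.6 -40 [-0.87  0.52  2.27  1.25  0.74] 0.6 -40 [-0.96  0.6   2.04  1.06  0.83] 0.6 -40 [-0.82  0.64  1.95  1.1   0.79] 
0.9 -20 [-0.62  0.47  2.11  0.61  0.64] 0.9 -20 [-0.74  0.56  1.91  0.52  0.76] 0.9 -20 [-0.62  0.62  1.78  0.5   0.79] 
0.9 -30 [-0.75  0.51  2.12  0.83  0.75] 0.9 -30 [-0.85  0.6   1.9   0.7   0.87] 0.9 -30 [-0.73  0.65  1.79  0.71  0.87] 
0.9 -35 [-0.81  0.54  2.12  0.9   0.81] 0.9 -35 [-0.9   0.63  1.89  0.77  0.94] 0.9 -35 [-0.78  0.68  1.79  0.79  0.93] 
0.9 -40 [-0.87  0.57  2.12  0.95  0.88] 0.9 -40 [-0.95  0.67  1.88  0.82  1.  ] 0.9 -40 [-0.82  0.71  1.79  0.87  0.99]
```

```bash
cat > fit2.py <<'E'
from fit import *
def red(d,c,K=K):
    im=cv2.resize(d['image'],None,fx=K,fy=K,interpolation=cv2.INTER_CUBIC).astype(int)
    m=(im[...,0]>1.6*im[...,1])&(im[...,1]<1.35*im[...,2]+10)&(im[...,0]-im[...,1]>35)
    x0,x1,y0,y1=[K*v for v in c];o=np.zeros(m.shape,np.uint8);o[y0:y1,x0:x1]=m[y0:y1,x0:x1];return o
E
python3 - <<'E'
from fit2 import *
t=get_image('top');s=get_image('side')
M=[(t,mask(t,(325,385,185,250))),(s,red(s,(284,355,258,292)))]
for d,m in M: ys,xs=np.nonzero(m);print(len(xs)/K/K,xs.min()/K,xs.max()/K,ys.min()/K,ys.max()/K)
sc=np.array([.003,.003,.03,.004,.015,.015])
def cost(p,det=False):
    q=p*sc;c=[]
    for d,m in M:
        r=render(d,q);c.append(1-(r&m).sum()/max(1,(r|m).sum()))
    return c if det else sum(c)+((q[3]-.04)/.012)**6*.02+((q[4]**2+q[5]**2)*28**2)**3*.02
for z in(.035,.042):
    x0=np.array([.4749,-.3121,.237,z,0,0])/sc
    r=minimize(cost,x0,method='Nelder-Mead',options=dict(maxiter=700,initial_simplex=np.vstack([x0]+[x0+e for e in np.eye(6)])))
    print(r.x*sc,r.fun,cost(r.x,True));q=r.x*sc
np.save('corner.npy',q)
print(W(q,[(0,.105,0),(0,0,0),(.085,0,0)]))
v=np.hstack([cv2.resize((np.dstack([m*255,render(d,q)*255,m*0]))[y*K:(y+68)*K,x*K:(x+80)*K],(400,340)) for (d,m),(x,y) in zip(M,((315,185),(278,245)))])
w=np.hstack([cv2.resize(d['image'][y:y+68,x:x+80,::-1],(400,340)[:2],interpolation=cv2.INTER_CUBIC) for (d,m),(x,y) in zip(M,((315,185),(278,245)))])
cv2.imwrite('pics/fit.png',cv2.resize(np.vstack([v,w]),(700,595)))
E
```

```text
289.0 333.25 374.75 196.0 239.25
68.1875 290.75 346.0 263.0 284.25
[ 0.4758 -0.3125  0.2399  0.035   0.0088 -0.0081] 0.8506920179549519 [np.float64(0.14341300722623684), np.float64(0.707146695325094)]
[ 0.4751 -0.3116  0.2371  0.0389 -0.005   0.013 ] 0.8578999565798213 [np.float64(0.15067231534352554), np.float64(0.707156567041404)]
[[ 0.4505 -0.2095  0.0403]
 [ 0.4751 -0.3116  0.0389]
 [ 0.5577 -0.2916  0.0385]]
```

View pics/fit.png

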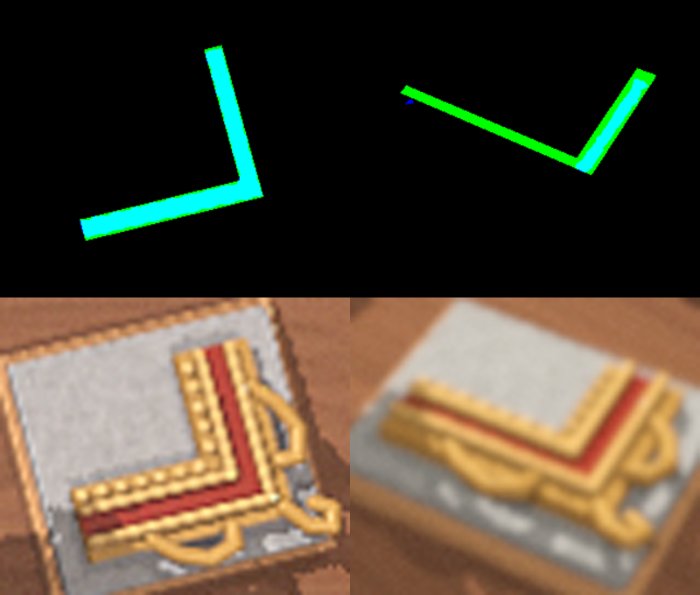

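The overlay shows the fitted channel matching the top view well and the side view consistently (side ends at about (291,265) and (346,264)). Now I turn the tool tip-down, above everything.

```bash
cat >> h.py <<'E'
TIP=np.array([.0442,-.0003,.0036]);C=np.array([.4752,-.312,.238])
def ch(x,y,z):
    c,s=np.cos(C[2]),np.sin(C[2]);return np.array([C[0]+c*x-s*y,C[1]+s*x+c*y,z])
def tiptgt(P,Rm): T=np.eye(4);T[:3,:3]=Rm;T[:3,3]=P-Rm@TIP;return T
def tippos(T=None): T=pose() if T is None else T;return T[:3,3]+T[:3,:3]@TIP
RW=Rb(.6,-35)@FL
E
python3 - <<'E'
from h import *
o=observe();T=pose(o);print(tippos(T))
V=tiptgt(np.array([.47,-.03,.15]),RW);plan(T,V);H=tiptgt(ch(0,.11,.085),RW);plan(V,H);print(V[:3,3],H[:3,3])
E
```

```text
[0.44918068 0.0466406  0.10953652]
rows 17 x [0.008, -0.148, -0.256, -0.067, -0.787, -0.504]
rows 10 x [0.661, -0.664, -0.066, 0.0, -0.0, -0.0]
[ 0.49800892 -0.01047458  0.17830103] [ 0.47727538 -0.18557532  0.11330103]
```

```bash
python3 -m handwheel '[[0.01,-0.15,-0.26,-0.067,-0.787,-0.504],[0.01,-0.15,-0.26,-0.067,-0.787,-0.504],[0.01,-0.15,-0.26,-0.067,-0.787,-0.504],[0.01,-0.15,-0.26,-0.067,-0.787,-0.504],[0.01,-0.15,-0.26,-0.067,-0.787,-0.504],[0.01,-0.15,-0.26,-0.067,-0.787,-0.504],[0.01,-0.15,-0.26,-0.067,-0.787,-0.504],[0.01,-0.15,-0.26,-0.067,-0.787,-0.504]]'
python3 -m handwheel '[[0.01,-0.15,-0.26,-0.067,-0.787,-0.504],[0.01,-0.15,-0.26,-0.067,-0.787,-0.504],[0.01,-0.15,-0.26,-0.067,-0.787,-0.504],[0.01,-0.15,-0.26,-0.067,-0.787,-0.504],[0.01,-0.15,-0.26,-0.067,-0.787,-0.504],[0.01,-0.15,-0.26,-0.067,-0.787,-0.504],[0.01,-0.15,-0.26,-0.067,-0.787,-0.504],[0.01,-0.15,-0.26,-0.067,-0.787,-0.504]]'
python3 -m handwheel '[[0.01,-0.15,-0.26,-0.067,-0.787,-0.504],[0,0,0,0,0,0],[0,0,0,0,0,0],[0,0,0,0,0,0]]'
python3 - <<'E'
from h import *
o=observe();T=pose(o);print(o['joints'],tippos(T))
V=tiptgt(np.array([.47,-.03,.15]),RW);plan(T,V,1);H=tiptgt(ch(0,.11,.085),RW);plan(T,H)
E
```

```text
clock: 13.42
position: [0.5003, 0.0227, 0.1381]
ee_rot: [-0.441, 3.013, 0.13]
force: [-1.3, 0.5, -1.1]
width: 0.168
gripper_force: 60.0
clock: 14.08
position: [0.4974, -0.004, 0.1689]
ee_rot: [-0.7, 2.561, 0.221]
force: [-0.9, 0.3, -1.6]
width: 0.166
gripper_force: 60.0
clock: 14.42
position: [0.4976, -0.0057, 0.1684]
ee_rot: [-0.713, 2.54, 0.227]
force: [-0.2, -0.4, -0.9]
width: 0.17
gripper_force: 60.0
[ 0.79506448  0.2385548  -0.72011881  2.25537536 -0.54563776  0.35204011
  2.72039967] [ 0.466294   -0.02459532  0.14330596]
rows 1 x [-0.156, -0.202, -0.486, -0.019, -1.272, -0.759]
rows 10 x [0.628, -0.704, -0.082, -0.002, -0.127, -0.076]
```

```bash
cat > kin.py <<'E'
from h import *
np.set_printoptions(precision=3,suppress=True)
L=[.2739,.5639,.4282,.3775]
lo=np.array([-2.62,-.44,-1.27,.08,-1.32,.12,-2.74]);hi=np.array([2.62,2.09,1.32,2.57,4.46,2,2.74])
def fk(q,sg=-1):
    z=lambda a:R.from_euler('z',sg*a).as_matrix();y=lambda a:R.from_euler('y',a).as_matrix();e=np.array([0,0,1.])
    A=z(q[0])@y(q[1]);p=e*L[0]+A@e*L[1];B=A@z(q[2])@y(q[3]);p=p+B@e*L[2];D=B@z(q[4])@y(q[5])@z(q[6]);return D,p+D@e*L[3]
q0=[-1.2786,.4345,.025,1.5732,-.0116,1.134,-.0751];R0=R.from_rotvec([-.6162,-3.0806,0]).as_matrix()
OFF=fk(q0)[0].T@R0
def ik(T,q):
    f=lambda q:np.r_[(fk(q)[1]-T[:3,3])*20,R.from_matrix((fk(q)[0]@OFF).T@T[:3,:3]).as_rotvec()*3,.02*(q-(lo+hi)/2)/(hi-lo)]
    r=least_squares(f,np.clip(q,lo+.02,hi-.02),bounds=(lo,hi));return r.x,np.abs(r.fun[:6]).max()
E
python3 - <<'E'
from kin import *
o=observe();q=o['joints'];D,p=fk(q);print(OFF);print(p-o['position'],R.from_matrix((D@OFF).T@pose(o)[:3,:3]).as_rotvec())
for yaw in(-.3,-.1,.1,.3,.5):
  for pit in(-15,-20,-25,-30,-35):
    Rt=Rb(yaw,pit)@FL;out=[];qq=q
    for P in(ch(0,.11,.085),ch(0,.11,.042),ch(0,0,.042),ch(.092,0,.042)):
        qq,e=ik(tiptgt(P,Rt),qq);m=np.minimum(qq-lo,hi-qq);out+=[(round(e,3),round(m.min(),2),int(m.argmin())+1)]
    print(yaw,pit,out)
E
```

```text
[[ 0. -1.  0.]
 [ 1.  0. -0.]
 [ 0.  0.  1.]]
[0.032 0.043 0.004] [-0.  0.  0.]
-0.3 -15 [(np.float64(0.0), np.float64(0.31), 6), (np.float64(0.0), np.float64(0.31), 6), (np.float64(0.0), np.float64(0.39), 6), (np.float64(0.0), np.float64(0.45), 6)]
-0.3 -20 [(np.float64(0.0), np.float64(0.23), 6), (np.float64(0.0), np.float64(0.23), 6), (np.float64(0.0), np.float64(0.33), 6), (np.float64(0.0), np.float64(0.37), 6)]
-0.3 -25 [(np.float64(0.0), np.float64(0.12), 6), (np.float64(0.0), np.float64(0.15), 6), (np.float64(0.0), np.float64(0.26), 6), (np.float64(0.0), np.float64(0.31), 6)]
-0.3 -30 [(np.float64(0.157), np.float64(0.0), 6), (np.float64(0.36), np.float64(0.0), 6), (np.float64(0.196), np.float64(0.0), 6), (np.float64(0.097), np.float64(0.0), 6)]
-0.3 -35 [(np.float64(0.385), np.float64(0.0), 6), (np.float64(0.59), np.float64(0.0), 7), (np.float64(0.405), np.float64(0.0), 6), (np.float64(0.33), np.float64(0.0), 6)]
-0.1 -15 [(np.float64(0.0), np.float64(0.33), 6), (np.float64(0.0), np.float64(0.34), 6), (np.float64(0.0), np.float64(0.41), 3), (np.float64(0.0), np.float64(0.46),
[... 2507 characters left out ...]
loat64(0.0), np.float64(0.43), 3)]
0.5 -20 [(np.float64(0.0), np.float64(0.0), 3), (np.float64(0.0), np.float64(0.03), 3), (np.float64(0.0), np.float64(0.17), 3), (np.float64(0.0), np.float64(0.28), 3)]
0.5 -25 [(np.float64(0.0), np.float64(0.0), 3), (np.float64(0.0), np.float64(0.0), 3), (np.float64(0.0), np.float64(0.06), 3), (np.float64(0.0), np.float64(0.16), 3)]
0.5 -30 [(np.float64(0.0), np.float64(0.0), 3), (np.float64(0.0), np.float64(0.0), 3), (np.float64(0.0), np.float64(0.0), 3), (np.float64(0.0), np.float64(0.06), 3)]
0.5 -35 [(np.float64(0.0), np.float64(0.0), 3), (np.float64(0.0), np.float64(0.0), 3), (np.float64(0.0), np.float64(0.0), 3), (np.float64(0.0), np.float64(0.0), 3)]
```

```bash
echo "RW=Rb(.1,-18)@FL" >> h.py; python3 - <<'E'
from h import *
T=pose();H=tiptgt(ch(0,.11,.09),RW);plan(T,H);n=12
D=np.linalg.inv(T)@H
for k in range(0,13,3): print(tippos(T@np.real(fmp(D,k/12))))
E
```

```text
rows 11 x [0.415, -0.837, 0.098, 0.273, 0.257, 0.528]
[ 0.466294   -0.02459532  0.14330596]
[ 0.47067111 -0.06963754  0.1282271 ]
[ 0.46925457 -0.11518679  0.11413485]
[ 0.46207866 -0.16056601  0.10130654]
[ 0.44926646 -0.20510074  0.09      ]
```

```bash
python3 -m handwheel '[[0.415,-0.837,0.098,0.273,0.257,0.528],[0.415,-0.837,0.098,0.273,0.257,0.528],[0.415,-0.837,0.098,0.273,0.257,0.528],[0.415,-0.837,0.098,0.273,0.257,0.528],[0.415,-0.837,0.098,0.273,0.257,0.528],[0.415,-0.837,0.098,0.273,0.257,0.528]]'
python3 -m handwheel '[[0.415,-0.837,0.098,0.273,0.257,0.528],[0.415,-0.837,0.098,0.273,0.257,0.528],[0.415,-0.837,0.098,0.273,0.257,0.528],[0.415,-0.837,0.098,0.273,0.257,0.528],[0.415,-0.837,0.098,0.273,0.257,0.528],[0,0,0,0,0,0],[0,0,0,0,0,0],[0,0,0,0,0,0]]'
python3 - <<'E'
from h import *
o=observe();T=pose(o);print(o['joints'],tippos(T),o['force'],o['ft_torque'])
H=tiptgt(ch(0,.11,.09),RW);plan(T,H,1);plan(T,tiptgt(ch(0,.11,.065),RW),2)
S=np.array([512,384])
for n in('top','side'):
    d=get_image(n);print(n,proj(d,tippos(T)),[(np.array(r['point'])*S,round(r['score'],2)) for r in place_of('burnisher_tip',n)])
    x,y=(290,185) if n=='top' else (260,215)
    im=cv2.resize(d['image'][y:y+75,x:x+100,::-1],(400,300),interpolation=cv2.INTER_CUBIC)
    v=im if n=='top' else np.hstack([v,im])
cv2.imwrite('pics/hov.png',v)
E
```

```text
clock: 14.92
position: [0.5069, -0.1108, 0.1328]
ee_rot: [-0.414, 2.709, 0.117]
force: [-0.7, -0.3, -1.5]
width: 0.168
gripper_force: 60.0
clock: 15.58
position: [0.4913, -0.1986, 0.1077]
ee_rot: [-0.148, 2.822, 0.022]
force: [-0.2, 0.1, -0.5]
width: 0.173
gripper_force: 60.0
[ 0.54025752  0.32377432 -0.1898198   2.17321737 -0.22312675  0.37579993
  2.24041192] [ 0.45063657 -0.20317725  0.09057443] [-0.18054797  0.07709596 -0.52001865] [-0.0098071   0.43124712  0.02152792]
rows 1 x [0.083, -0.098, 0.007, 0.009, 0.024, 0.064]
rows 2 x [0.235, -0.049, 0.598, 0.005, 0.012, 0.032]
top [340.36330035 235.93884381] [(array([108.1856, 306.0864]), 0.8), (array([217.088 , 303.7056]), 0.77)]
side [293.59589989 252.13911397] [(array([103.1168, 202.2144]), 0.79), (array([294.7072, 249.6   ]), 0.47)]
```

View pics/hov.png

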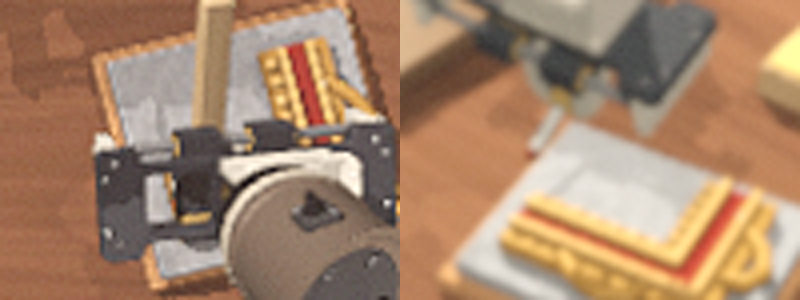

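The side half shows the tip at (293,254) hovering over the start, against (293.6,252.1) predicted; the top view is covered by the hand. I descend in small steps, feeling for the floor.

```bash
python3 -m handwheel '[[0.235,-0.049,0.598,0.005,0.012,0.032],[0.235,-0.049,0.598,0.005,0.012,0.032],[0,0,0,0,0,0],[0,0,0,0,0,0],[0,0,0,0,0,0]]'
python3 -c "
from h import *
T=pose();print(tippos(T),observe()['force'],T[:3,:3].T@[0,0,-.05],ch(0,.11,0))"
python3 -m handwheel '[[0.031,0,0.095,0,0,0],[0.031,0,0.095,0,0,0],[0.031,0,0.095,0,0,0],[0.031,0,0.095,0,0,0],[0,0,0,0,0,0],[0,0,0,0,0,0]]'
```

```text
clock: 16.2
position: [0.4894, -0.2027, 0.0823]
ee_rot: [-0.136, 2.824, 0.022]
force: [0.8, 0.2, -1.3]
width: 0.17
gripper_force: 60.0
[ 0.44869113 -0.20690768  0.0652318 ] [ 0.84167769  0.23618176 -1.28323681] [ 1.54641186e-02 -5.00210964e-06  4.75485122e-02] [ 0.44926646 -0.20510074  0.        ]
clock: 16.7
position: [0.489, -0.2026, 0.0737]
ee_rot: [-0.136, 2.825, 0.022]
force: [-0.4, 0.1, -0.7]
width: 0.173
gripper_force: 60.0
```

```bash
python3 -m handwheel '[[0.031,0,0.095,0,0,0],[0.015,0,0.048,0,0,0],[0,0,0,0,0,0],[0,0,0,0,0,0]]'
```

```text
clock: 17.03
position: [0.489, -0.2027, 0.0707]
ee_rot: [-0.136, 2.825, 0.022]
force: [0.4, -0.2, -2.1]
width: 0.171
gripper_force: 60.0
```

```bash
python3 -m handwheel '[[0.031,0,0.095,0,0,0],[0.015,0,0.048,0,0,0],[0,0,0,0,0,0],[0,0,0,0,0,0]]'
```

```text
clock: 17.37
position: [0.4891, -0.2027, 0.0677]
ee_rot: [-0.136, 2.825, 0.022]
force: [0.0, -0.3, -0.4]
width: 0.17
gripper_force: 60.0
```

```bash
python3 -m handwheel '[[0.031,0,0.095,0,0,0],[0,0,0,0,0,0],[0,0,0,0,0,0]]'
```

```text
clock: 17.62
position: [0.489, -0.2027, 0.0657]
ee_rot: [-0.136, 2.825, 0.022]
force: [1.2, 0.2, -1.7]
width: 0.17
gripper_force: 60.0
```

```bash
python3 -m handwheel '[[0.031,0,0.095,0,0,0],[0,0,0,0,0,0],[0,0,0,0,0,0]]'
```

```text
clock: 17.87
position: [0.489, -0.2026, 0.0637]
ee_rot: [-0.136, 2.825, 0.022]
force: [-0.1, 0.3, -1.5]
width: 0.169
gripper_force: 60.0
```

```bash
python3 -m handwheel '[[0.031,0,0.095,0,0,0],[0,0,0,0,0,0],[0,0,0,0,0,0]]'
```

```text
clock: 18.12
position: [0.4891, -0.2026, 0.0617]
ee_rot: [-0.136, 2.825, 0.022]
force: [0.5, -0.1, -0.8]
width: 0.168
gripper_force: 60.0
```

```bash
python3 -m handwheel '[[0.015,0,0.048,0,0,0],[0,0,0,0,0,0],[0,0,0,0,0,0]]'
```

```text
clock: 18.37
position: [0.4891, -0.2027, 0.0608]
ee_rot: [-0.136, 2.825, 0.022]
force: [-0.5, -0.1, -0.9]
width: 0.164
gripper_force: 60.0
```

```bash
python3 -m handwheel '[[0.023,0,0.071,0,0,0],[0,0,0,0,0,0],[0,0,0,0,0,0]]'
```

```text
clock: 18.62
position: [0.4891, -0.2026, 0.0592]
ee_rot: [-0.136, 2.825, 0.022]
force: [0.4, 0.7, -1.0]
width: 0.168
gripper_force: 60.0
```

```bash
python3 -m handwheel '[[0.023,0,0.071,0,0,0],[0,0,0,0,0,0],[0,0,0,0,0,0]]'
```

```text
clock: 18.87
position: [0.4892, -0.2027, 0.0578]
ee_rot: [-0.136, 2.825, 0.022]
force: [-0.3, -0.9, -1.0]
width: 0.166
gripper_force: 60.0
```

```bash
python3 -m handwheel '[[0.023,0,0.071,0,0,0],[0,0,0,0,0,0],[0,0,0,0,0,0]]'
```

```text
clock: 19.12
position: [0.4893, -0.2027, 0.0565]
ee_rot: [-0.136, 2.824, 0.022]
force: [0.2, 1.1, 1.8]
width: 0.17
gripper_force: 60.0
```

```bash
python3 -m handwheel '[[0.023,0,0.071,0,0,0],[0,0,0,0,0,0],[0,0,0,0,0,0]]'
```

```text
clock: 19.37
position: [0.4894, -0.2026, 0.055]
ee_rot: [-0.136, 2.824, 0.022]
force: [-0.2, 0.7, 3.6]
width: 0.173
gripper_force: 60.0
```

```bash
sed -i '$a C=np.array([.4757,-.3125,.239])' h.py; python3 - <<'E'
from h import *
o=observe();T=pose(o);A=T[:3,:3].T;t=tippos(T);print(t,ch(0,.11,0),o['force'])
c,s=np.cos(C[2]),np.sin(C[2])
u=np.linalg.inv(np.array([[c,s],[-s,c]]))
print('corner xy of tip',np.array([[c,s],[-s,c]])@(t[:2]-C[:2]))
d=ch(0,0,t[2])-t;print('to mitre mm',d*1000,np.linalg.norm(d))
for nm,v in(('to mitre unit 3mm',d/np.linalg.norm(d)*.003),('fin 3mm',np.array([c,s,0])*.003),('up 0.1mm',np.array([0,0,.0001]))): print(nm,np.round(A@v/.02,4))
E
```

```text
[ 0.44865456 -0.20680618  0.03790382] [ 0.44965957 -0.20562673  0.        ] [-0.15667958  0.67472432  3.59962569]
corner xy of tip [-0.00125565  0.10909199]
to mitre mm [  27.04543592 -105.69381884    0.        ] 0.10909921606240262
to mitre unit 3mm [-0.0219 -0.1482  0.0071]
fin 3mm [-0.1412  0.0213  0.0459]
up 0.1mm [-0.0015  0.     -0.0048]
```

```bash
python3 -m handwheel '[[-0.011,-0.074,0.0035,0,0,0],[-0.022,-0.148,0.007,0,0,0],[-0.022,-0.148,0.007,0,0,0],[-0.022,-0.148,0.007,0,0,0],[-0.022,-0.148,0.007,0,0,0],[-0.022,-0.148,0.007,0,0,0]]'
```

```text
clock: 19.87
position: [0.493, -0.2186, 0.0547]
ee_rot: [-0.136, 2.825, 0.023]
force: [-1.0, 4.4, 6.0]
width: 0.168
gripper_force: 60.0
```

```bash
python3 -m handwheel '[[-0.024,-0.148,0.001,0,0,0],[-0.024,-0.148,0.001,0,0,0],[-0.024,-0.148,0.001,0,0,0],[-0.024,-0.148,0.001,0,0,0],[-0.024,-0.148,0.001,0,0,0],[-0.024,-0.148,0.001,0,0,0]]'
```

```text
clock: 20.37
position: [0.4974, -0.236, 0.0555]
ee_rot: [-0.136, 2.825, 0.023]
force: [-1.8, 5.3, 4.9]
width: 0.164
gripper_force: 60.0
```

```bash
python3 -m handwheel '[[-0.024,-0.148,0.001,0,0,0],[-0.024,-0.148,0.001,0,0,0],[-0.024,-0.148,0.001,0,0,0],[-0.024,-0.148,0.001,0,0,0],[-0.024,-0.148,0.001,0,0,0],[-0.024,-0.148,0.001,0,0,0],[-0.024,-0.148,0.001,0,0,0],[-0.024,-0.148,0.001,0,0,0]]'
python3 -c "
from h import *
t=tippos();c,s=np.cos(C[2]),np.sin(C[2]);print(t,np.array([[c,s],[-s,c]])@(t[:2]-C[:2]),observe()['force'])"
```

```text
clock: 21.03
position: [0.5036, -0.2596, 0.0566]
ee_rot: [-0.136, 2.825, 0.022]
force: [-0.7, 3.1, 4.4]
width: 0.171
gripper_force: 60.0
[ 0.46291008 -0.26385812  0.03954162] [-0.00091132  0.05028702] [-0.66210116  3.11320612  4.38794753]
```

```bash
python3 -m handwheel '[[-0.024,-0.148,0.002,0,0,0],[-0.024,-0.148,0.002,0,0,0],[-0.024,-0.148,0.002,0,0,0],[-0.024,-0.148,0.002,0,0,0],[-0.024,-0.148,0.002,0,0,0],[-0.024,-0.148,0.002,0,0,0],[-0.024,-0.148,0.002,0,0,0],[-0.024,-0.148,0.002,0,0,0]]'
```

```text
clock: 21.7
position: [0.5097, -0.2829, 0.0575]
ee_rot: [-0.136, 2.825, 0.021]
force: [-1.3, 1.8, 2.5]
width: 0.171
gripper_force: 60.0
```

```bash
python3 -m handwheel '[[-0.02,-0.148,0.015,0,0,0],[-0.023,-0.148,0.005,0,0,0],[-0.023,-0.148,0.005,0,0,0],[-0.023,-0.148,0.005,0,0,0],[-0.023,-0.148,0.005,0,0,0],[-0.023,-0.148,0.005,0,0,0],[-0.023,-0.148,0.005,0,0,0]]'
python3 -c "
from h import *
t=tippos();c,s=np.cos(C[2]),np.sin(C[2]);print(t,np.array([[c,s],[-s,c]])@(t[:2]-C[:2]),observe()['force'])"
```

```text
clock: 22.28
position: [0.515, -0.3031, 0.0577]
ee_rot: [-0.136, 2.825, 0.022]
force: [-1.2, 3.3, 3.8]
width: 0.169
gripper_force: 60.0
[ 0.47433585 -0.30734413  0.04063671] [-0.00010482  0.00533225] [-1.23997598  3.34072221  3.76521365]
```

```bash
python3 -m handwheel '[[-0.02,-0.13,0.008,0,0,0],[-0.02,-0.12,0.007,0,0,0],[-0.07,0.011,0.023,0,0,0],[-0.141,0.021,0.046,0,0,0],[-0.141,0.021,0.046,0,0,0],[-0.141,0.021,0.046,0,0,0]]'
python3 -c "
from h import *
t=tippos();c,s=np.cos(C[2]),np.sin(C[2]);print(t,np.array([[c,s],[-s,c]])@(t[:2]-C[:2]),observe()['force'])"
```

```text
clock: 22.78
position: [0.5266, -0.3056, 0.0576]
ee_rot: [-0.135, 2.825, 0.021]
force: [-2.6, -1.4, 2.8]
width: 0.17
gripper_force: 60.0
[ 0.48589192 -0.30978454  0.0405459 ] [0.01054505 0.00022553] [-2.60182404 -1.43766628  2.81943436]
```

```bash
python3 -m handwheel '[[-0.138,0.021,0.056,0,0,0],[-0.14,0.021,0.048,0,0,0],[-0.14,0.021,0.048,0,0,0],[-0.14,0.021,0.048,0,0,0],[-0.14,0.021,0.048,0,0,0],[-0.14,0.021,0.048,0,0,0]]'
```

```text
clock: 23.28
position: [0.5441, -0.3008, 0.0571]
ee_rot: [-0.136, 2.825, 0.022]
force: [-3.0, 0.4, 2.6]
width: 0.17
gripper_force: 60.0
```

```bash
python3 -m handwheel '[[-0.134,0.021,0.07,0,0,0],[-0.139,0.021,0.051,0,0,0],[-0.139,0.021,0.051,0,0,0],[-0.139,0.021,0.051,0,0,0],[-0.139,0.021,0.051,0,0,0],[-0.139,0.021,0.051,0,0,0]]'
python3 -c "
from h import *
t=tippos();c,s=np.cos(C[2]),np.sin(C[2]);print(t,np.array([[c,s],[-s,c]])@(t[:2]-C[:2]),observe()['force'])"
```

```text
clock: 23.78
position: [0.5616, -0.2968, 0.0561]
ee_rot: [-0.136, 2.825, 0.022]
force: [-4.1, 0.2, 5.8]
width: 0.168
gripper_force: 60.0
[ 0.520881   -0.30098196  0.03902573] [0.04662341 0.00049489] [-4.08095759  0.21131128  5.78762411]
```

```bash
python3 -m handwheel '[[-0.14,0.021,0.048,0,0,0],[-0.14,0.021,0.048,0,0,0],[-0.14,0.021,0.048,0,0,0],[-0.14,0.021,0.048,0,0,0],[-0.14,0.021,0.048,0,0,0],[-0.14,0.021,0.048,0,0,0]]'
```

```text
clock: 24.28
position: [0.5791, -0.2925, 0.0558]
ee_rot: [-0.136, 2.825, 0.022]
force: [-3.1, -0.3, 4.1]
width: 0.165
gripper_force: 60.0
```

```bash
python3 -m handwheel '[[-0.139,0.021,0.051,0,0,0],[-0.139,0.021,0.051,0,0,0],[-0.139,0.021,0.051,0,0,0],[-0.139,0.021,0.051,0,0,0],[-0.139,0.021,0.051,0,0,0],[-0.139,0.021,0.051,0,0,0]]'
python3 -c "
from h import *
t=tippos();c,s=np.cos(C[2]),np.sin(C[2]);print(t,np.array([[c,s],[-s,c]])@(t[:2]-C[:2]),observe()['force'])"
```

```text
clock: 24.78
position: [0.5965, -0.2883, 0.0551]
ee_rot: [-0.136, 2.825, 0.022]
force: [-3.6, -0.6, 5.0]
width: 0.167
gripper_force: 60.0
[ 0.55577634 -0.2924945   0.03803836] [0.08253611 0.00048029] [-3.55226109 -0.60624014  4.96023564]
```

```bash
python3 -m handwheel '[[-0.139,0.021,0.05,0,0,0],[-0.139,0.021,0.05,0,0,0],[-0.139,0.021,0.05,0,0,0],[0,0,0,0,0,0]]'
python3 -m handwheel '[[-0.06,0,-0.19,0,0,0],[-0.25,0,-0.76,0,0,0],[-0.25,0,-0.76,0,0,0],[-0.25,0,-0.76,0,0,0],[-0.25,0,-0.76,0,0,0],[0,0,0,0,0,0],[0,0,0,0,0,0]]'
python3 - <<'E'
from h import *
o=observe();T=pose(o);t=tippos(T);print(t,o['width'])
for n in('side','top'):
    d=get_image(n);print(n,proj(d,t),[(np.array(r['point'])*[512,384],round(r['score'],2)) for r in place_of('burnisher_tip',n)])
# place: burnisher flat: tip at x .5445-.12
RP=Rb(.02,20)@FL;P=tiptgt(np.array([.4245,.0465,.0395]),RP);A=P.copy();A[2,3]+=.10
plan(T,A);D=np.linalg.inv(T)@A
for k in range(0,5): X=T@np.real(fmp(D,k/4));print(X[:3,3],tippos(X))
E
```

```text
clock: 25.12
position: [0.6063, -0.2858, 0.0553]
ee_rot: [-0.137, 2.823, 0.021]
force: [0.7, 0.3, 4.7]
width: 0.172
gripper_force: 60.0
clock: 25.7
position: [0.6056, -0.2862, 0.1235]
ee_rot: [-0.136, 2.823, 0.021]
force: [0.5, 0.0, -1.2]
width: 0.171
gripper_force: 60.0
[ 0.56489227 -0.29047315  0.10635998] 0.17054528494707322
side [348.19008292 243.26119186] [(array([154.9824, 243.4944]), 0.53), (array([313.2928, 205.5936]), 0.52)]
top [371.17687819 195.64020672] [(array([110.6944, 307.8912]), 0.93), (array([214.2208, 302.208 ]), 0.83)]
rows 20 x [0.301, 0.854, -0.007, -0.001, 0.476, 0.056]
[ 0.60557645 -0.28622744  0.12349069] [ 0.56489227 -0.29047315  0.10635998]
[ 0.56882308 -0.20372763  0.11694563] [ 0.52579982 -0.20732961  0.10681081]
[ 0.53294855 -0.12059398  0.11564928] [ 0.48878565 -0.1234521   0.11279291]
[ 0.49881881 -0.03680181  0.11937738] [ 0.45474746 -0.03883669  0.12387913]
[0.46725113 0.0476552  0.1277656 ] [0.4245 0.0465 0.1395]
```

```bash
python3 -m handwheel '[[0.3,0.854,-0.007,0,0.476,0.056],[0.3,0.854,-0.007,0,0.476,0.056],[0.3,0.854,-0.007,0,0.476,0.056],[0.3,0.854,-0.007,0,0.476,0.056],[0.3,0.854,-0.007,0,0.476,0.056],[0.3,0.854,-0.007,0,0.476,0.056],[0.3,0.854,-0.007,0,0.476,0.056],[0.3,0.854,-0.007,0,0.476,0.056]]'
python3 -m handwheel '[[0.3,0.854,-0.007,0,0.476,0.056],[0.3,0.854,-0.007,0,0.476,0.056],[0.3,0.854,-0.007,0,0.476,0.056],[0.3,0.854,-0.007,0,0.476,0.056],[0.3,0.854,-0.007,0,0.476,0.056],[0.3,0.854,-0.007,0,0.476,0.056],[0.3,0.854,-0.007,0,0.476,0.056],[0.3,0.854,-0.007,0,0.476,0.056]]'
python3 -m handwheel '[[0.3,0.854,-0.007,0,0.476,0.056],[0.3,0.854,-0.007,0,0.476,0.056],[0.3,0.854,-0.007,0,0.476,0.056],[0.3,0.854,-0.007,0,0.476,0.056],[0,0,0,0,0,0],[0,0,0,0,0,0],[0,0,0,0,0,0]]'
python3 - <<'E'
from h import *
o=observe();T=pose(o);RP=Rb(.02,20)@FL;P=tiptgt(np.array([.4245,.0465,.0395]),RP);A=P.copy();A[2,3]+=.012
print(tippos(T),o['joints']);plan(T,A)
s=get_image('side');B=T[:3,3]-T[:3,2]*.0125 ; u=(tippos(T)-B)/np.linalg.norm(tippos(T)-B)
print('butt',proj(s,B-u*.1285),'tip',proj(s,tippos(T)))
cv2.imwrite('pics/s7.png',cv2.resize(s['image'][140:240,190:320,::-1],(780,600),interpolation=cv2.INTER_CUBIC))
E
```

```text
clock: 26.57
position: [0.546, -0.153, 0.1141]
ee_rot: [-0.101, 3.095, 0.011]
force: [0.7, 0.1, -0.5]
width: 0.168
gripper_force: 60.0
clock: 27.23
position: [0.4915, -0.0191, 0.1195]
ee_rot: [0.051, -2.921, 0.001]
force: [-0.3, 0.2, -0.8]
width: 0.171
gripper_force: 60.0
clock: 27.82
position: [0.4672, 0.0468, 0.1265]
ee_rot: [0.026, -2.79, 0.008]
force: [-0.6, 0.1, 0.4]
width: 0.17
gripper_force: 60.0
[0.42444036 0.04566094 0.13834044] [-0.16098484  0.51394762 -0.01745059  1.7805313  -0.04716709  1.19471999
  1.43682902]
rows 5 x [-0.299, 0.01, 0.815, -0.005, -0.006, -0.005]
butt [265.6683871  180.29004903] tip [223.14348144 201.94497604]
```

View pics/s7.png

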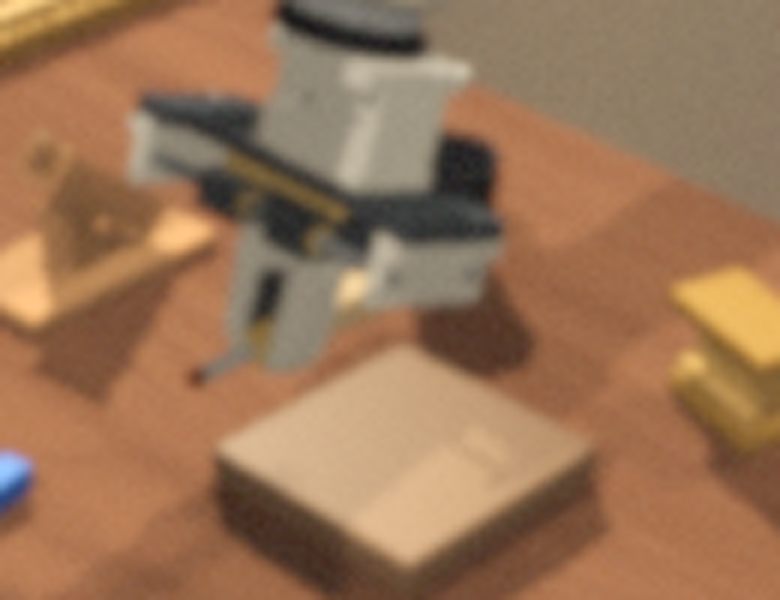

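The burnisher is held level over the cushion, tip at side px (222.5,202.7) against (223.1,201.9) predicted, so it has not slipped. Lowering it.

```bash
python3 -m handwheel '[[-0.3,0.01,0.815,-0.005,-0.006,-0.005],[-0.3,0.01,0.815,-0.005,-0.006,-0.005],[-0.3,0.01,0.815,-0.005,-0.006,-0.005],[-0.3,0.01,0.815,-0.005,-0.006,-0.005],[-0.3,0.01,0.815,-0.005,-0.006,-0.005],[0,0,0,0,0,0],[0,0,0,0,0,0]]'
python3 -c "
from h import *
T=pose();RP=Rb(.02,20)@FL;P=tiptgt(np.array([.4245,.0465,.0395]),RP);print(tippos(T));plan(T,P,3);print(T[:3,:3].T@[0,0,-.05])"
```

```text
clock: 28.45
position: [0.4669, 0.0476, 0.04]
ee_rot: [0.027, -2.791, 0.004]
force: [-0.2, -0.9, -0.2]
width: 0.165
gripper_force: 60.0
[0.42411987 0.04648236 0.05182355]
rows 3 x [-0.076, 0.001, 0.19, 0.002, -0.006, -0.003]
[-1.71622258e-02 -1.37480909e-05  4.69623021e-02]
```

```bash
python3 -m handwheel '[[-0.076,0,0.19,0,0,0],[-0.076,0,0.19,0,0,0],[-0.07,0,0.16,0,0,0],[0,0,0,0,0,0],[0,0,0,0,0,0]]'
```

```text
clock: 28.87
position: [0.4679, 0.0486, 0.0287]
ee_rot: [0.029, -2.793, 0.004]
force: [-0.6, 0.7, -0.5]
width: 0.17
gripper_force: 60.0
```

```bash
python3 -m handwheel '[[-0.014,0,0.038,0,0,0],[0,0,0,0,0,0],[0,0,0,0,0,0]]'; python3 -c "
from h import *
print(tippos(),observe()['force'])"
```

```text
clock: 29.12
position: [0.468, 0.0487, 0.0279]
ee_rot: [0.029, -2.793, 0.004]
force: [0.9, 0.6, -1.1]
width: 0.166
gripper_force: 60.0
[0.42523961 0.04747546 0.03958515] [ 0.90080136  0.57484853 -1.12179644]
```

```bash
python3 -m handwheel '[[-0.012,0,0.033,0,0,0],[0,0,0,0,0,0],[0,0,0,0,0,0]]' - 20
python3 -m handwheel '[[0,0,0,0,0,0],[0,0,0,0,0,0],[0,0,0,0,0,0],[0,0,0,0,0,0],[0,0,0,0,0,0],[0,0,0,0,0,0]]' 0.5 20
python3 -m handwheel '[[0,0,-0.5,0,0,0],[0,0,-0.9,0,0,0],[0,0,-0.9,0,0,0],[0,0,-0.9,0,0,0],[0,0,-0.9,0,0,0],[0,0,-0.9,0,0,0],[0,0,0,0,0,0]]'
python3 - <<'E'
from h import *
o=observe()
for n in('side','top'):
    d=get_image(n)
    for l,a in(('burnisher',0),('burnisher_tip',-.12),('burnisher_ferrule',-.07)):
        print(n,l,proj(d,[.5445+a,.0495+a*.02,.039]),[np.round(np.array(r['point'])*[512,384],1) for r in place_of(l,n)])
    for l,p in(('glue_pot',(.753,.209,0)),('corbel',(.754,-.02,0)),('leaf_box',(.761,-.249,0))): print(l,[np.round(np.array(r['point'])*[512,384],1) for r in place_of(l,n)])
E
```

```text
clock: 29.37
position: [0.468, 0.0487, 0.0273]
ee_rot: [0.029, -2.793, 0.004]
force: [-0.4, 0.4, 3.4]
width: 0.173
gripper_force: 20.0
clock: 29.87
position: [0.4679, 0.0486, 0.027]
ee_rot: [0.029, -2.793, 0.004]
force: [0.1, 0.6, 0.4]
width: 0.493
gripper_force: 0.0
clock: 30.45
position: [0.5051, 0.0495, 0.1245]
ee_rot: [0.029, -2.799, 0.003]
force: [1.8, -0.0, 0.7]
width: 0.5
gripper_force: 0.0
side burnisher [252.9790678  213.33084189] [array([254.4, 213.5]), array([147.5, 198.3]), array([313.7, 207.9]), array([182.9, 224.7])]
side burnisher_tip [224.33611923 229.46442369] [array([155.1, 246.5]), array([366.8, 235.6])]
side burnisher_ferrule [236.68419809 222.51248132] [array([167.5, 238.4]), array([120. , 203.8]), array([240. , 222.5])]
glue_pot []
corbel [array([312.8, 207.3])]
leaf_box [array([367.7, 236.9])]
top burnisher [251.86766381 204.37563929] [array([207.9, 265.5]), array([134.1, 256.2])]
top burnisher_tip [252.57466699 244.46934251] [array([215.8, 303.3]), array([110.7, 307.6])]
top burnisher_ferrule [252.27812645 227.64555605] [array([209.1, 285.7]), array([117.4, 288.3])]
glue_pot [array([199. , 140.4])]
corbel [array([274.5, 140.3])]
leaf_box [array([348.4, 138.7])]
```

```bash
python3 -c "
from cell import sign_off
print(sign_off())"
```

```text
the job is handed in; nothing more can be done
None
```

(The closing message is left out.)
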